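# Refill the locked detergent drawer

### The job

Take the key from its wooden block, push it fully home in the lock on top of the grey drawer unit, turn it clockwise to unlock, and pull the drawer well out. Press every white refill cartridge standing on the counter down into a bay of its own (any bay) until its body is flush with the deck, then push the drawer fully shut, turn the key back to lock it, and stand the key in its block again, head resting on the block. Do not shift the tumbler, jar, bottle, speaker or soap that stand about.

Things in the scene. Friction and masses are not known exactly. Their poses are not given: they have to be found in the camera images.
- lock (a point): centre of the face of the 30 mm square brass lock plug, in the flat top (110 mm above the counter) of the fixed grey drawer unit, 200 (x) x 250 (y) mm. It lies midway across, 65 mm behind the unit's front edge. Frame as the unit: x to its back, z up. Key slot 17 x 6 mm, 28 mm deep, mouth flared 3 mm all round, long side along x when locked
- plug (a joint): turn of the lock plug, rad: 0 locked, grows clockwise seen from above to a stop at 1.4 (unlocked); stays where it is left (about 0.04 N m of friction). The key has about 0.15 rad of play in the slot. The hidden bolt is clear of the drawer from about 0.9 on
- drawer (a joint): how far the drawer is out, m: 0 shut, slides along the unit's -x, 0.115 at its stop; about 2 N of friction; when bolted it gives only 3 mm; stays where it is left
- handle (a point): middle of the drawer's steel bar handle, a level round bar along the unit's y, 110 mm long, 11 mm thick, 35 mm in front of the drawer's white front panel, 82 mm above the counter (the panel's top edge is at 96 mm). Frame as the unit; moves with the drawer
- bay0 (a point): centre of the floor of bay 0, a 47 (x) x 33 (y) mm recess 26 mm deep, mouth flared 3 mm, in the drawer's black deck (bays in a row along y, 50 mm apart; hidden when shut). Frame as the unit. Rear wall has a sprung nose 13 mm below the deck: a cartridge dropped in stops about 17 mm proud; up to 15 N presses it past, to the floor, body flush (tab stands out); it then sits 1.5 mm towards -x
- bay1 (a point): centre of the floor of bay 1, a 47 (x) x 33 (y) mm recess 26 mm deep, mouth flared 3 mm, in the drawer's black deck (bays in a row along y, 50 mm apart; hidden when shut). Frame as the unit. Rear wall has a sprung nose 13 mm below the deck: a cartridge dropped in stops about 17 mm proud; up to 15 N presses it past, to the floor, body flush (tab stands out); it then sits 1.5 mm towards -x
- bay2 (a point): centre of the floor of bay 2, a 47 (x) x 33 (y) mm recess 26 mm deep, mouth flared 3 mm, in the drawer's black deck (bays in a row along y, 50 mm apart; hidden when shut). Frame as the unit. Rear wall has a sprung nose 13 mm below the deck: a cartridge dropped in stops about 17 mm proud; up to 15 N presses it past, to the floor, body flush (tab stands out); it then sits 1.5 mm towards -x
- bay3 (a point): centre of the floor of bay 3, a 47 (x) x 33 (y) mm recess 26 mm deep, mouth flared 3 mm, in the drawer's black deck (bays in a row along y, 50 mm apart; hidden when shut). Frame as the unit. Rear wall has a sprung nose 13 mm below the deck: a cartridge dropped in stops about 17 mm proud; up to 15 N presses it past, to the floor, body flush (tab stands out); it then sits 1.5 mm towards -x
- cart0: refill cartridge 0: white plastic, upright; body 44 (x) x 30 (y) x 26 mm high (lowest 3 mm stepped in 1.5 mm all round), on it a centred grip tab 30 (x) x 10 (y) x 16 mm high; 42 mm high in all, about 60 g. Origin: centre of its underside, z up; a half turn about z makes no difference. None if absent in this run
- cart1: refill cartridge 1: white plastic, upright; body 44 (x) x 30 (y) x 26 mm high (lowest 3 mm stepped in 1.5 mm all round), on it a centred grip tab 30 (x) x 10 (y) x 16 mm high; 42 mm high in all, about 60 g. Origin: centre of its underside, z up; a half turn about z makes no difference. None if absent in this run
- cart2: refill cartridge 2: white plastic, upright; body 44 (x) x 30 (y) x 26 mm high (lowest 3 mm stepped in 1.5 mm all round), on it a centred grip tab 30 (x) x 10 (y) x 16 mm high; 42 mm high in all, about 60 g. Origin: centre of its underside, z up; a half turn about z makes no difference. None if absent in this run
- cart3: refill cartridge 3: white plastic, upright; body 44 (x) x 30 (y) x 26 mm high (lowest 3 mm stepped in 1.5 mm all round), on it a centred grip tab 30 (x) x 10 (y) x 16 mm high; 42 mm high in all, about 60 g. Origin: centre of its underside, z up; a half turn about z makes no difference. None if absent in this run
- key: key: grey head 32 (x) x 10 (y) x 26 mm high, steel blade 14 (x) x 4 (y) mm reaching 24 mm below it, tip rounded. Origin: centre of the head's underside, z up. At first it stands blade down in the key block, head resting on the top; fully home in the lock its origin is at point lock. A half turn about z makes no difference
- block_slot (a point): mouth centre of the slot in the wooden key block (fixed, 70 x 50 mm, 34 mm high, this point on its top). Slot 18 (x) x 8 (y) mm, 27 mm deep, mouth flared 3 mm all round; x along the slot
- tumbler: glass tumbler, 64 mm across, 75 mm high, loose; origin at the centre of its underside; leave alone
- jar: clear jar with a steel lid, 56 mm across, 70 mm high, loose; origin under its centre; leave alone
- softener: white bottle, 72 mm across, 190 mm high, loose; origin under its centre; leave alone
- speaker: black cylinder speaker, 90 mm across and high, loose; origin under its centre; leave alone
- soap: bar of soap, 75 x 50 x 26 mm, loose; origin under its centre; leave alone
Not all that is in view belongs to the job. What is shaped like the cart0 but pink is not meant. Leave any blue look-alike of the cart1 alone.

How it is judged:
By the outcome, as a careful person would: the job done as asked, in the order asked, and still so for the second after the job is handed in, with the robot touching nothing.
Of cart0, cart1, cart2, cart3 only 2 to 4 are there at a start; the rules pass over those that are not, and their reading is None.
At some moment in a run one of cart0, cart1, cart2, cart3 may be knocked a few centimetres aside while the robot is not near it.
It also fails if it takes over 210 s, if anything falls off the work surface, if the arm or the gripper's body presses on something with over 40 N, if the wrist force passes 120 N, or if a joint passes its speed limit or range.

### The arm

A 6-joint arm with a two-finger parallel gripper is mounted at the origin on the work surface. World frame = base frame: x ahead of the robot, y to its left, z up, the work surface at z = 0. Lengths are in m, angles in rad, forces in N, time in s.
With the tool pointing down it reaches from about 0.35 to 0.975 m from the base axis. Payload 4.9 kg.
Tool frame: the origin (TCP) lies midway between the tips of the shut fingers; the grasp point (between the pads) lies 19 mm behind it (env.pinch_z is the distance from the TCP to the grasp point, in m); z points along the fingers, y is the line along which they close (so a half turn about z gives the same grasp; the last joint's range is limited). The gripper opens to 85 mm and grips with 20 to 120 N. Pads are 22 mm wide; open, the fingers measure 114 mm over their backs; the gripper's body (76 mm by 85 mm) begins 54 mm behind the grasp point. The pads swing forward as they close: fully open they stand 13 mm farther back than shut.
Start: joints at [1.016, 0.053, 1.613, -0, 1.476, -0.119], TCP at [0.264, 0.567, 0.231] pointing down, gripper open.
Joint ranges: [-3.01, 3.01], [-1.01, 2.22], [0.06, 2.58], [-1.02, 4.17], [0.09, 2.62], [-3.14, 3.14]. Speed limits (rad/s): [2.57, 2.57, 3.14, 3.14, 3.14, 3.14].

### API

Orientations are given as a unit quaternion [x, y, z, w].
In Python, from station import env, vision, job gives the robot as it stands. The module is installed in compiled form; this text tells all that it offers.
- The arm moves only by the tool apply_moves, never from a script. Its argument "commands" is text: rows parted by semicolons, each of 5 numbers parted by spaces: the closure, from 0 (fully open) to 1 (shut), then the shift along the tool's x, y, z in mm, then the turn about the tool's z in rad. In form: jaw tx ty tz turn; .... A call has 1 to 5 rows; each row is the pose to reach, as a shift and turn from the pose commanded when the call began, along the tool's axes at that moment; what a row does not reach only later rows make up. A row lasts 1/10 s, in which the tool goes at most 50 mm and 8.59 degrees, less where a joint would pass 70% of its speed; a pose out of reach is approached as far as the arm can. A call with a gripper value outside its range is refused whole. The fingers move at their own pace and stop on an object; "grip_force" is the grip in N (left out, the last holds). Time passes only in rows, so rows that repeat a pose let the fingers close. It gives the time, the measured TCP pose, the force, the opening and the grip force at its end, in the units of the state.
- env.get_obs(): the state, without advancing time (a new reading comes with each control period).
- vision.read_camera(name): name is "scene" or "top"; returns a dict with "img" (480x640x3 uint8, red, green, blue), "vertical_fov" (degrees; the focal length in pixels is half the picture's height over the tangent of half this angle, whatever the lens; pixels are square), "cx", "cy" (the principal point, pixels), "pose" (4x4, takes a point from camera to world coordinates). Camera axes: x right, y down, z forward; pixel columns grow to the right and rows downward; lengths in m; the calibration is good to about 2 mm. A picture is of the moment at which its call begins. There is no depth.
- job.finish_job(): hands the job in; it is judged then, once.
The state is a dict: "clock": time; "joint_positions": joint angles; "joint_velocities": joint speeds; "joint_efforts": joint torques, N m; "eef_pos": TCP position; "orientation": TCP orientation; "ft_force": force on the tool from outside, world axes, zero at the start; "wrist_torque": the same for the moment, N m; "width": finger opening in m; "finger_force": force on a finger pad.
Only numpy, scipy, OpenCV 4.12 (cv2) and the standard library are available. Lean on these libraries where they do the work, as an engineer would, in place of code of your own. Each camera call takes 0.05 s, during which the arm holds its last target. There are 200 camera calls.

## Working session

There is one attempt and no reset: what is moved stays moved. The work goes in short steps, Python scripts to look and compute and a tool call to move; the robot and the scene stay as the last step left them, time stands still between calls to the robot, and variables do not carry over. Pictures are saved under pics/ and viewed, at most 14 in all, crops included, and the job is handed in when it is done.

Besides the shell and the picture viewer there is one more tool, called after "Emit:" by a JSON object that holds its "op" and its "data", one argument or row to a line. apply_moves: Moves the arm, as the interface text tells. Its arguments: {"type":"object","properties":{"commands":{"type":"string"},"grip_force":{"type":"number"}},"required":["commands"]}

```bash
mkdir -p pics; cat > h.py <<'E'
import numpy as np, cv2
from station import env, vision, job
def cam(n,save=None):
    c=vision.read_camera(n)
    if save: cv2.imwrite('pics/'+save,c['img'][:,:,::-1])
    np.savez(''+n+'.npz',**{k:np.array(v) for k,v in c.items()})
    return c
def load(n): return dict(np.load(''+n+'.npz'))
def ray(c,u,v):
    f=240/np.tan(np.radians(float(c['vertical_fov']))/2)
    P=np.array(c['pose']); d=P[:3,:3]@np.array([(u-c['cx'])/f,(v-c['cy'])/f,1]); return P[:3,3],d
def at(c,u,v,z):
    o,d=ray(c,u,v); return o+d*(z-o[2])/d[2]
def proj(c,p):
    f=240/np.tan(np.radians(float(c['vertical_fov']))/2)
    P=np.array(c['pose']); q=P[:3,:3].T@(np.array(p)-P[:3,3]); return np.array([c['cx']+f*q[0]/q[2],c['cy']+f*q[1]/q[2]])
def crop(c,u0,v0,u1,v1,s,name):
    im=c['img'][v0:v1,u0:u1,::-1]; cv2.imwrite('pics/'+name,cv2.resize(im,None,fx=s,fy=s,interpolation=cv2.INTER_CUBIC))
E
python3 - <<'E'
from h import *
np.set_printoptions(precision=4,suppress=True)
for n in ('top','scene'):
    c=cam(n,n+'0.png'); print(n,c['vertical_fov'],c['cx'],c['cy'],c['pose'])
o=env.get_obs(); print(o, env.pinch_z)
E
```

```text
top 43.6934643632475 321.98589799865044 232.0048961600075 [[ 0.0064 -0.98    0.1988  0.2841]
 [-1.     -0.007  -0.0023 -0.0054]
 [ 0.0037 -0.1988 -0.98    1.4026]
 [ 0.      0.      0.      1.    ]]
scene 55.73918952776028 315.78234300692606 238.3773038228589 [[ 0.8277  0.3224 -0.4593  1.0908]
 [ 0.5611 -0.4886  0.6682 -0.7856]
 [-0.009  -0.8107 -0.5853  0.7714]
 [ 0.      0.      0.      1.    ]]
{'clock': 0.1, 'joint_positions': array([ 1.016 ,  0.0533,  1.6142,  0.    ,  1.476 , -0.119 ]), 'joint_velocities': array([ 0.0004, -0.0046, -0.0047, -0.0002,  0.0016, -0.0003]), 'joint_efforts': array([  0.0001, -39.4906, -37.1362,  -0.0001,   0.004 ,  -0.    ]), 'eef_pos': array([0.2635, 0.5661, 0.2302]), 'orientation': array([ 0.2162,  0.9764, -0.0009, -0.0003]), 'ft_force': array([-0.3779,  0.418 , -0.0591]), 'wrist_torque': array([-0.0033, -0.0372,  0.0314]), 'finger_force': 0.0, 'width': 0.08523377528935101} 0.0187
```

View pics/top0.png

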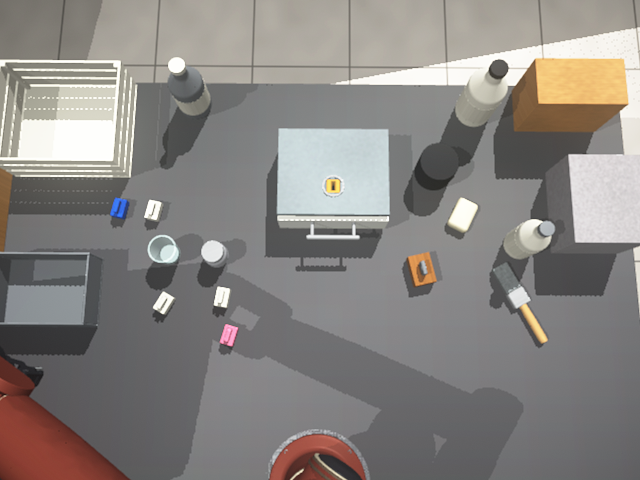

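View pics/scene0.png

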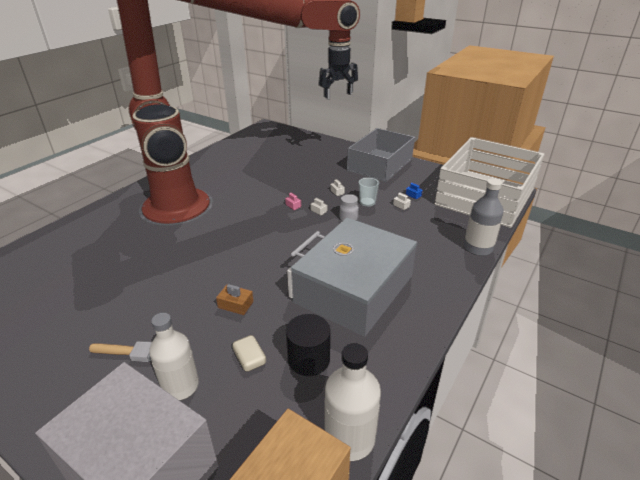

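Top view: three white cartridges at (153,210), (164,303), (222,297); pink at (229,335) and blue at (119,208) are decoys; lock at (333,186); key at (422,268). I'll enlarge both areas.

```bash
python3 - <<'E'
from h import *
c=load('top')
a=cv2.resize(c['img'][190:350,100:250,::-1],None,fx=4.8,fy=3.7*4.8/3.7,interpolation=cv2.INTER_CUBIC)[:600]
crop(c,100,195,250,320,5,'c1.png')
crop(c,270,120,445,295,3,'c2.png')
im=c['img'][:,:,::-1]
A=cv2.resize(im[240:300,392:452],None,fx=6,fy=6,interpolation=cv2.INTER_CUBIC)
B=cv2.resize(im[156:216,303:363],None,fx=6,fy=6,interpolation=cv2.INTER_CUBIC)
cv2.imwrite('pics/c3.png',np.hstack([A,B]))
E
```

```text
(no output)
```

View pics/c1.png

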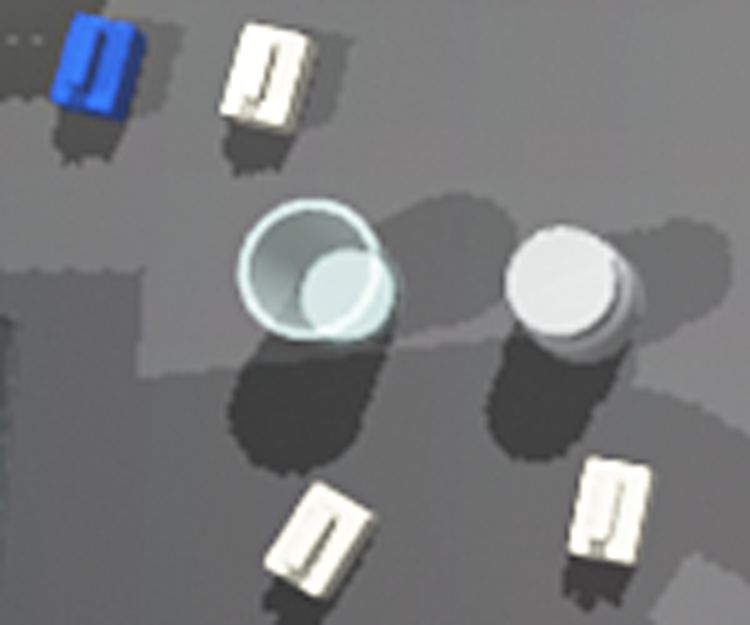

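View pics/c3.png

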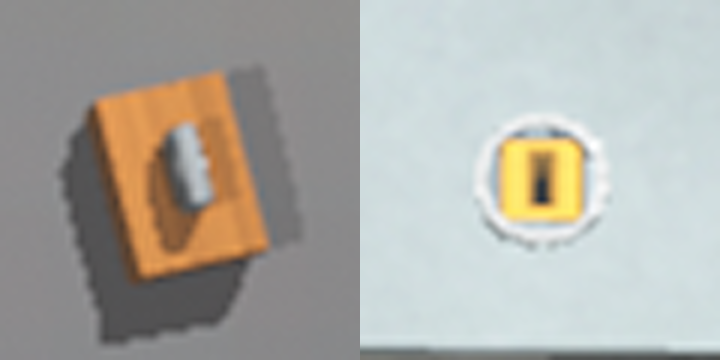

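View pics/c2.png

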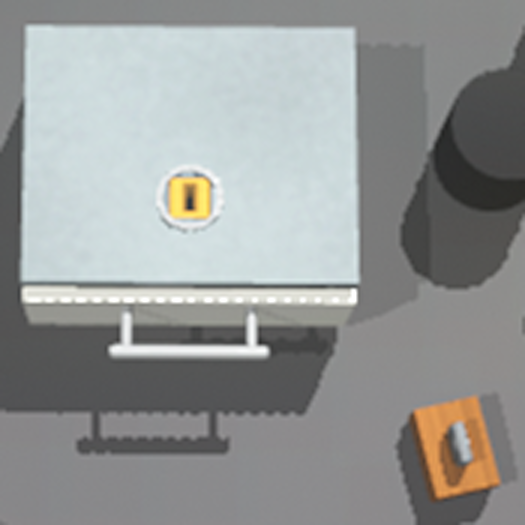

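```bash
cat > fit.py <<'E'
from h import *
from scipy.optimize import minimize
K=8
def box(lx,ly,z0,z1): return [(sx*lx/2,sy*ly/2,z) for sx in(-1,1) for sy in(-1,1) for z in(z0,z1)]
CART=[box(.044,.030,0,.026),box(.030,.010,.026,.042)]
def fit(c,parts,mask,x0,zb=0,fix=None):
    ys,xs=np.nonzero(mask); u0,v0=xs.min()-6,ys.min()-6; w,h=xs.max()-u0+7,ys.max()-v0+7
    m=mask[v0:v0+h,u0:u0+w].astype(float)
    def cost(p):
        ca,sa=np.cos(p[2]),np.sin(p[2]); im=np.zeros((h*K,w*K),np.uint8)
        for b in parts:
            q=np.array([proj(c,(p[0]+ca*x-sa*y,p[1]+sa*x+ca*y,zb+z)) for x,y,z in b])
            q=((q-[u0,v0]+.5)*K*16-8).astype(np.int32)
            cv2.fillConvexPoly(im,cv2.convexHull(q),255,shift=4)
        r=cv2.resize(im,(w,h),interpolation=cv2.INTER_AREA)/255.
        return np.abs(r-m).sum()/m.sum()
    best=None
    for a in ([x0[2]] if fix else x0[2]+np.arange(-.6,.61,.2)):
        s=np.array([[0,0,0],[.008,0,0],[0,.008,0],[0,0,.15]])+[x0[0],x0[1],a]
        r=minimize(cost,s[0],method='Nelder-Mead',options=dict(initial_simplex=s,xatol=1e-5,fatol=1e-4))
        if best is None or r.fun<best.fun: best=r
    return best.x,best.fun
def blob(mask,u,v):
    n,l=cv2.connectedComponents(mask.astype(np.uint8)); 
    w=l[v-3:v+4,u-3:u+4]; k=np.bincount(w[w>0]).argmax(); return l==k
def white(c): 
    i=c['img'].astype(int); return (i.min(2)>150)
def carts(c,pts):
    for u,v in pts:
        p=at(c,u,v,.026); x,f=fit(c,CART,blob(white(c),u,v),(p[0],p[1],-.3)); print('cart',x.round(4),round(f,3))
E
python3 - <<'E'
from fit import *
c=load('top')
carts(c,[(153,210),(164,303),(222,297)])
i=c['img'].astype(int); h=cv2.cvtColor(c['img'],cv2.COLOR_RGB2HSV)
m=(h[...,0]<20)&(h[...,1]>110)&(h[...,2]>60)
m=blob(m,412,262); m=cv2.morphologyEx(m.astype(np.uint8),cv2.MORPH_CLOSE,np.ones((9,9)))>0
p=at(c,422,268,.034); print('block',fit(c,[box(.07,.05,0,.034)],m,(p[0],p[1],.2)), 'alt corners')
s=lambda q,sc,o:((np.array(q)+.5)/sc-.5+o)
for q in [(92,102),(224,72),(268,247),(140,280)]: print(at(c,*s(q,6,[392,240]),.034))
for q in [(25,25),(355,27),(358,284),(21,283)]: print('unit',at(c,*s(q,3,[270,120]),.11))
for q in [(502,140),(583,140),(583,220),(502,220)]: print('plug',at(c,*s(q,6,[243,156]),.11))
for q in [(110,351),(268,351)]: print('handle',at(c,*s(q,3,[270,120]),.0875))
E
```

```text
cart [ 0.618   0.3964 -0.2416] 0.296
cart [ 0.3981  0.358  -0.508 ] 0.301
cart [ 0.412   0.2228 -0.1857] 0.143
block (array([ 0.47801442, -0.24014381,  0.23901338]), np.float64(0.05706971677559913)) alt corners
[ 0.50507778 -0.20558533  0.034     ]
[ 0.517169   -0.25688417  0.034     ]
[ 0.44937693 -0.27175685  0.034     ]
[ 0.43638639 -0.22242812  0.034     ]
unit [0.78787394 0.09352187 0.11      ]
unit [ 0.78822688 -0.15769298  0.11      ]
unit [ 0.58734966 -0.15678864  0.11      ]
unit [0.58630426 0.09224466 0.11      ]
plug [ 0.66791102 -0.01723763  0.11      ]
plug [ 0.66813742 -0.04752983  0.11      ]
plug [ 0.63719239 -0.04754489  0.11      ]
plug [ 0.63696967 -0.01739143  0.11      ]
handle [0.53997775 0.02645913 0.0875    ]
handle [ 0.54081473 -0.09142515  0.0875    ]
```

```bash
python3 - <<'E'
from fit import *
import fit
c=load('top'); pts=[(153,210),(164,303),(222,297)]
i=c['img'].astype(int)
for t in (120,135,165):
    fit.white=lambda c:(c['img'].min(2)>t)&(cv2.GaussianBlur(c['img'],(1,1),0).min(2)>t)
    print(t)
    for u,v in pts: print(blob(fit.white(c),u,v).sum(),end=' ')
    carts(c,pts)
s=lambda q,sc,o:((np.array(q)+.5)/sc-.5+o)
for q in [(188,125),(200,205),(190,165),(174,135),(203,150)]: print(at(c,*s(q,6,[392,240]),.06))
# project key head outline
for p in [(0.478,-.24)]:
  for z in(.034,.06): print(proj(c,(*p,z)))
E
```

```text
120
147210 277 294 Traceback (most recent call last):
  File "<stdin>", line 9, in <module>
  File "fit.py", line 30, in carts
    p=at(c,u,v,.026); x,f=fit(c,CART,blob(white(c),u,v),(p[0],p[1],-.3)); print('cart',x.round(4),round(f,3))
                          ~~~^^^^^^^^^^^^^^^^^^^^^^^^^^^^^^^^^^^^^^^^^^^
  File "fit.py", line 20, in fit
    r=minimize(cost,s[0],method='Nelder-Mead',options=dict(initial_simplex=s,xatol=1e-5,fatol=1e-4))
    res = _minimize_neldermead(fun, x0, args, callback, bounds=bounds,
                               **options)
    fsim[k] = func(sim[k])
              ~~~~^^^^^^^^
    fx = function(np.copy(x), *(wrapper_args + args))
  File "fit.py", line 16, in cost
    return np.abs(r-m).sum()/m.sum()
                  ~^~
ValueError: operands could not be broadcast together with shapes (411,652) (0,6)
```

```bash
cat >> fit.py <<'E'
def carts(c,pts,ts=(145,160),yaw=-.3,zb=0):
    for t in ts:
        m=(c['img'].min(2)>t)&(np.ptp(c['img'].astype(int),axis=2)<60)
        for u,v in pts:
            b=blob(m,u,v); b=cv2.morphologyEx(b.astype(np.uint8),cv2.MORPH_CLOSE,np.ones((5,5)))>0
            p=at(c,u,v,.026); x,f=fit(c,CART,b,(p[0],p[1],yaw),zb); print(t,b.sum(),'cart',x.round(4),round(f,3))
E
python3 - <<'E'
from fit import *
c=load('top'); carts(c,[(153,210),(164,303),(222,297)])
s=lambda q,sc,o:((np.array(q)+.5)/sc-.5+o)
for q in [(188,125),(200,205),(190,165)]: print(at(c,*s(q,6,[392,240]),.06))
for z in(.034,.06): print((proj(c,(.478,-.24,z))-[391.5,239.5])*6)
E
```

```text
145 260 cart [ 0.618   0.3949 -0.2412] 0.23
145 274 cart [ 0.3983  0.3579 -0.566 ] 0.183
145 267 cart [ 0.412   0.2228 -0.1857] 0.13
160 252 cart [ 0.6184  0.3967 -0.2195] 0.265
160 263 cart [ 0.3979  0.3568 -0.4954] 0.222
160 263 cart [ 0.4119  0.2228 -0.169 ] 0.144
[ 0.49233271 -0.23789725  0.06      ]
[ 0.46193109 -0.24158973  0.06      ]
[ 0.47708761 -0.23823802  0.06      ]
[183.55467532 172.74209273]
[195.10314087 163.13341102]
```

```bash
cat > go.py <<'E'
import sys, numpy as np
from station import env
from scipy.spatial.transform import Rotation as R
o=env.get_obs(); p=o['eef_pos']; M=R.from_quat(o['orientation']).as_matrix()
th=np.arctan2(M[1,0],M[0,0]); print('at',p.round(4),'th',round(th,3),'tilt',M[:2,2].round(4),'F',np.round(o['ft_force'],1),'w',round(o['width'],4),'ff',round(float(o['finger_force']),1),'t',round(o['clock'],1),'q6',np.round(o['joint_positions'][5],2))
a=[float(x) for x in sys.argv[1:]]
for k in range(0,len(a),4):
    t=a[k:k+4]; d=M.T@(np.array(t[:3])-p); tu=th-t[3]; tu=(tu+np.pi)%(2*np.pi)-np.pi
    print('move',(d*1000).round(1),'turn',round(tu,3))
E
python3 go.py .4772 -.239 .23 3.3816
```

```text
at [0.2635 0.5661 0.2302] th 2.706 tilt [-0.001  -0.0016] F [-0.4  0.4 -0.1] w 0.0852 ff 0.0 t 0.1 q6 -0.12
move [-533.6 -639.6    1.2] turn -0.676
```

Emit:
{"op": "apply_moves", "data": {
  "commands": "0 -133 -160 0 0;0 -133 -160 0 0;0 -133 -160 0 0;0 -133 -160 0 0;0 -133 -160 0 0",
  "grip_force": 60
}}

```text
clock: 0.6
eef_pos: [0.3174, 0.3617, 0.2305]
orientation: [0.218, 0.976, -0.001, 0.0]
ft_force: [-0.2, 0.9, 0.9]
width: 0.0854
finger_force: 0.0
```

Emit:
{"op": "apply_moves", "data": {
  "commands": "0 -133 -160 0 0;0 -133 -160 0 0;0 -133 -160 0 0;0 -133 -160 0 0;0 -133 -160 0 0"
}}

```text
clock: 1.1
eef_pos: [0.3708, 0.1607, 0.2312]
orientation: [0.219, 0.976, -0.0, 0.0]
ft_force: [-0.3, -0.3, 0.0]
width: 0.0857
finger_force: 0.0
```

Emit:
{"op": "apply_moves", "data": {
  "commands": "0 -133 -160 0 0;0 -133 -160 0 0;0 -133 -160 0 0;0 -133 -160 0 0;0 -133 -160 0 0"
}}

```text
clock: 1.6
eef_pos: [0.4236, -0.0403, 0.2311]
orientation: [0.219, 0.976, -0.0, -0.0]
ft_force: [-1.0, 1.0, -0.2]
width: 0.0851
finger_force: 0.0
```

Emit:
{"op": "apply_moves", "data": {
  "commands": "0 -133 -160 0 -0.676;0 -133 -160 0 -0.676;0 -133 -160 0 -0.676;0 -133 -160 0 -0.676;0 -133 -160 0 -0.676"
}}

```text
clock: 2.1
eef_pos: [0.477, -0.2401, 0.2307]
orientation: [-0.122, 0.993, 0.0, -0.0]
ft_force: [-0.2, 0.5, -0.1]
width: 0.0855
finger_force: 0.0
```

```bash
python3 go.py .4772 -.239 .08 3.3816 .4772 -.239 .036 3.3816; python3 -c "
from h import *
c=cam('scene'); crop(c,140,200,440,380,2.6,'s1.png')"
```

```text
at [ 0.477  -0.2401  0.2307] th -2.898 tilt [-0.0004  0.0004] F [-0.2  0.5 -0.1] w 0.0855 ff 0.0 t 2.1 q6 -2.42
move [ -0.5   1.  150.7] turn 0.004
move [ -0.5   1.  194.7] turn 0.004
```

View pics/s1.png

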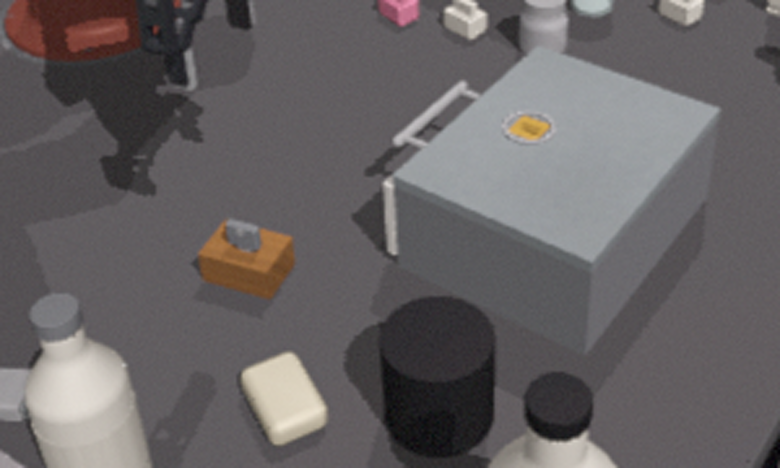

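The key stands in its block (crop 242,236), nothing shifted. Descend and grip.

Emit:
{"op": "apply_moves", "data": {
  "commands": "0 -0.5 1 193 0.004;0 -0.5 1 193 0.004;0 -0.5 1 193 0.004;0 -0.5 1 193 0.004;0 -0.5 1 193 0.004"
}}

```text
clock: 2.65
eef_pos: [0.4715, -0.2317, 0.0309]
orientation: [-0.118, 0.993, 0.005, -0.006]
ft_force: [-1.2, 0.5, -0.4]
width: 0.0855
finger_force: 0.0
```

Emit:
{"op": "apply_moves", "data": {
  "commands": "1 0 0 0 0;1 0 0 0 0;1 0 0 0 0;1 0 0 0 0;1 0 0 0 0"
}}

```text
clock: 3.15
eef_pos: [0.477, -0.2377, 0.0398]
orientation: [-0.118, 0.993, -0.001, 0.001]
ft_force: [-0.6, 0.7, -0.3]
width: 0.0124
finger_force: 0.0
```

Emit:
{"op": "apply_moves", "data": {
  "commands": "1 0 0 0 0;1 0 0 0 0;1 0 0 0 0;1 0 0 0 0;1 0 0 0 0"
}}

```text
clock: 3.65
eef_pos: [0.4771, -0.2377, 0.0398]
orientation: [-0.118, 0.993, -0.001, 0.001]
ft_force: [-0.9, 2.1, 6.9]
width: 0.0085
finger_force: 60.4
```

```bash
python3 go.py .4772 -.239 .23 3.3816
```

```text
at [ 0.4771 -0.2377  0.0398] th -2.906 tilt [ 0.0017 -0.001 ] F [-0.9  2.1  6.9] w 0.0085 ff 60.4 t 3.6 q6 -2.41
move [-1.000e-01 -1.600e+00 -1.902e+02] turn -0.004
```

Emit:
{"op": "apply_moves", "data": {
  "commands": "1 0 0 -75 0;1 0 0 -75 0;1 0 0 -150 0;1 0 0 -150 0;1 0 0 -150 0"
}}

```text
clock: 4.15
eef_pos: [0.4785, -0.2388, 0.1939]
orientation: [-0.118, 0.993, -0.003, 0.004]
ft_force: [0.9, -0.5, -0.4]
width: 0.0084
finger_force: 62.5
```

```bash
python3 go.py .6525 -.0325 .19 3.1416
```

```text
at [ 0.4785 -0.2388  0.1939] th -2.906 tilt [ 0.008  -0.0055] F [ 0.9 -0.5 -0.4] w 0.0084 ff 62.5 t 4.2 q6 -2.41
move [-217.4  159.9    4.1] turn 0.236
```

Emit:
{"op": "apply_moves", "data": {
  "commands": "1 -110 80 0 0.1;1 -217 160 0 0.236;1 -217 160 0 0.236;1 -217 160 0 0.236;1 -217 160 0 0.236"
}}

```text
clock: 4.65
eef_pos: [0.6365, -0.0448, 0.186]
orientation: [0.0, 1.0, 0.0, -0.002]
ft_force: [0.1, -0.0, -0.4]
width: 0.0086
finger_force: 62.5
```

Emit:
{"op": "apply_moves", "data": {
  "commands": "1 0 0 0 0;1 0 0 0 0;1 0 0 0 0;1 0 0 0 0;1 0 0 0 0"
}}

```text
clock: 5.15
eef_pos: [0.6359, -0.0477, 0.1882]
orientation: [0.001, 1.0, -0.0, -0.0]
ft_force: [-0.0, 0.0, 0.3]
width: 0.0087
finger_force: 62.5
```

```bash
python3 go.py .6525 -.0325 .145 3.1416; python3 -c "
from h import *
c=cam('scene')
a=cv2.resize(c['img'][190:290,280:440,::-1],None,fx=5,fy=5,interpolation=cv2.INTER_CUBIC)
cv2.imwrite('pics/s2.png',a)"
```

```text
at [ 0.6359 -0.0477  0.1882] th 3.14 tilt [-0.0002 -0.0001] F [-0.   0.   0.3] w 0.0087 ff 62.5 t 5.2 q6 -1.76
move [-16.6  15.2  43.2] turn -0.002
```

View pics/s2.png

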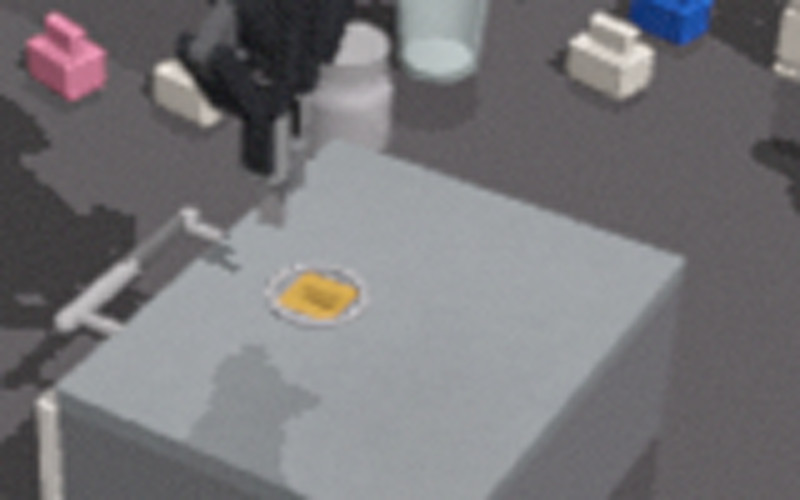

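Blade tip appears at crop (272,218), lock centre at (319,295). Check both against calibration.

```bash
python3 - <<'E'
from h import *
c=load('scene')
s=lambda q:((np.array(q)+.5)/5-.5+[280,190])
print('lock',at(c,*s((319,296)),.11)); print('tip',at(c,*s((272,219)),.1584), (proj(c,(.6359,-.0477,.1584))-[279.5,189.5])*5)
E
```

```text
lock [ 0.65154434 -0.02947907  0.11      ]
tip [ 0.63429454 -0.0458891   0.1584    ] [273.33647944 222.45441408]
```

Emit:
{"op": "apply_moves", "data": {
  "commands": "1 -17 15.7 0 -0.002;1 -17 15.7 20 -0.002;1 -17 15.7 42 -0.002;1 -17 15.7 42 -0.002;1 -17 15.7 42 -0.002"
}}

```text
clock: 5.7
eef_pos: [0.653, -0.0313, 0.1462]
orientation: [-0.001, 1.0, 0.0, -0.0]
ft_force: [-0.3, 0.1, 0.4]
width: 0.0091
finger_force: 62.5
```

Emit:
{"op": "apply_moves", "data": {
  "commands": "1 0 0 3 0;1 0 0 6 0;1 0 0 9 0;1 0 0 12 0;1 0 0 12 0"
}}

```text
clock: 6.2
eef_pos: [0.6531, -0.0306, 0.1339]
orientation: [-0.001, 1.0, 0.0, -0.0]
ft_force: [0.3, 1.2, -0.3]
width: 0.0084
finger_force: 62.5
```

```bash
python3 go.py .6525 -.0325 .1158 3.1416
```

```text
at [ 0.6531 -0.0306  0.1339] th -3.139 tilt [-0.0009  0.0006] F [ 0.3  1.2 -0.3] w 0.0084 ff 62.5 t 6.2 q6 -1.73
move [ 0.6 -1.9 18.1] turn 0.002
```

Emit:
{"op": "apply_moves", "data": {
  "commands": "1 0 1.5 0 0;1 0 1.5 4 0;1 0 1.5 8 0;1 0 1.5 12 0;1 0 1.5 12 0"
}}

```text
clock: 6.7
eef_pos: [0.653, -0.0293, 0.121]
orientation: [-0.001, 1.0, 0.0, -0.001]
ft_force: [-1.1, 1.8, -1.2]
width: 0.0085
finger_force: 62.6
```

```bash
python3 go.py .6525 -.0325 .1158 3.1416
```

```text
at [ 0.653  -0.0293  0.121 ] th -3.139 tilt [-0.0012  0.0003] F [-1.1  1.8 -1.2] w 0.0085 ff 62.6 t 6.7 q6 -1.73
move [ 0.5 -3.2  5.2] turn 0.002
```

Sliding in with low force. Push to home.

Emit:
{"op": "apply_moves", "data": {
  "commands": "1 0 0 3 0;1 0 0 6 0;1 0 0 8 0;1 0 0 10 0;1 0 0 10 0"
}}

```text
clock: 7.2
eef_pos: [0.6536, -0.0295, 0.1163]
orientation: [-0.001, 1.0, -0.0, -0.0]
ft_force: [-11.6, 0.5, 15.6]
width: 0.0085
finger_force: 65.2
```

```bash
python3 go.py .6525 -.0325 .1158 3.1416
```

```text
at [ 0.6536 -0.0295  0.1163] th -3.139 tilt [-0.0007 -0.0005] F [-11.6   0.5  15.6] w 0.0085 ff 65.2 t 7.2 q6 -1.73
move [ 1.1 -3.   0.5] turn 0.002
```

Emit:
{"op": "apply_moves", "data": {
  "commands": "1 1 0 -3 0;1 1 0 -3 0.14;1 1 0 -3 0.28;1 1 0 -3 0.42;1 1 0 -3 0.56"
}}

```text
clock: 7.7
eef_pos: [0.6531, -0.0308, 0.1166]
orientation: [0.278, 0.961, -0.001, 0.001]
ft_force: [-4.5, -4.9, 4.8]
width: 0.0085
finger_force: 63.5
```

Emit:
{"op": "apply_moves", "data": {
  "commands": "1 0 0 0 0.14;1 0 0 0 0.28;1 0 0 0 0.42;1 0 0 0 0.56;1 0 0 0 0.7"
}}

```text
clock: 8.2
eef_pos: [0.6526, -0.0317, 0.1167]
orientation: [0.591, 0.807, -0.002, 0.001]
ft_force: [-6.0, -5.7, 5.6]
width: 0.0083
finger_force: 63.8
```

Emit:
{"op": "apply_moves", "data": {
  "commands": "1 0 0 0 0.12;1 0 0 0 0.22;1 0 0 0 0.28;1 0 0 0 0.28;1 0 0 0 0.28"
}}

```text
clock: 8.7
eef_pos: [0.6522, -0.0319, 0.1166]
orientation: [0.695, 0.719, -0.002, 0.001]
ft_force: [-6.0, -7.0, 7.2]
width: 0.009
finger_force: 63.9
```

```bash
python3 go.py .6525 -.0305 .1158 1.6; python3 -c "
from station import env
print(env.get_obs()['wrist_torque'])"
```

```text
at [ 0.6522 -0.0319  0.1166] th 1.603 tilt [-0.0008 -0.0049] F [-6.  -7.   7.2] w 0.009 ff 63.9 t 8.7 q6 -0.19
move [1.4 0.3 0.8] turn 0.003
[-1.1379632   1.2956661  -0.01498128]
```

Emit:
{"op": "apply_moves", "data": {
  "commands": "0.6 0 0 0 0;0.6 0 0 0 0;0.6 0 0 0 0;0.6 0 0 -10 0;0.6 0 0 -20 0"
}}

```text
clock: 9.2
eef_pos: [0.6525, -0.0291, 0.1357]
orientation: [0.695, 0.719, -0.0, -0.0]
ft_force: [0.4, -0.6, -0.8]
width: 0.034
finger_force: 0.0
```

Emit:
{"op": "apply_moves", "data": {
  "commands": "0.7 0 0 -50 0;0.7 0 0 -50 0;0.7 0 0 -50 0;0.7 0 0 -50 0;0.7 0 0 -50 0"
}}

```text
clock: 9.7
eef_pos: [0.6517, -0.0292, 0.1839]
orientation: [0.695, 0.719, -0.001, -0.001]
ft_force: [0.6, 0.8, 0.1]
width: 0.0254
finger_force: 0.0
```

```bash
python3 go.py .540 -.0325 .17 1.5708  .540 -.0325 .063 1.5708 
```

```text
at [ 0.6517 -0.0292  0.1839] th 1.604 tilt [-0.0022  0.0004] F [0.6 0.8 0.1] w 0.0254 ff 0.0 t 9.7 q6 -0.19
move [   0.4 -111.7   14.2] turn 0.033
move [   0.4 -111.5  121.2] turn 0.033
```

Emit:
{"op": "apply_moves", "data": {
  "commands": "0.7 0 -40 0 0.033;0.7 0 -80 0 0.033;0.7 0 -111.7 0 0.033;0.7 0 -111.7 14 0.033;0.7 0 -111.7 14 0.033"
}}

```text
clock: 10.2
eef_pos: [0.5389, -0.0328, 0.1684]
orientation: [0.707, 0.707, -0.001, -0.002]
ft_force: [-0.3, -0.2, -1.0]
width: 0.0254
finger_force: 0.0
```

```bash
python3 go.py .540 -.031 .063 1.5708; python3 -c "
from h import *
c=cam('scene'); crop(c,270,190,430,290,5,'s3.png')"
```

```text
at [ 0.5389 -0.0328  0.1684] th 1.57 tilt [-0.0044  0.001 ] F [-0.3 -0.2 -1. ] w 0.0254 ff 0.0 t 10.2 q6 -0.2
move [  1.7   1.6 105.4] turn -0.0
```

View pics/s3.png

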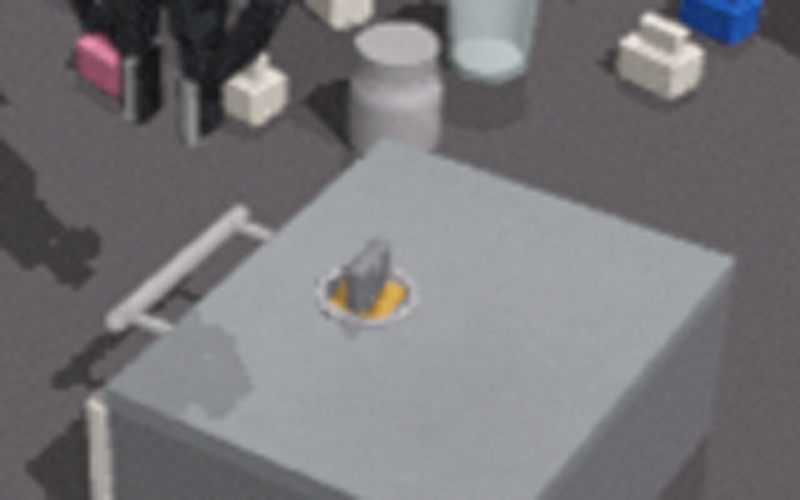

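Key head sits on the plug (crop 370,280), turned about 90°. Descend on the handle.

Emit:
{"op": "apply_moves", "data": {
  "commands": "0.7 1.7 0.5 35 0;0.7 1.7 0.5 70 0;0.7 1.7 0.5 90 0;0.7 1.7 0.5 105 0;0.7 1.7 0.5 105 0"
}}

```text
clock: 10.75
eef_pos: [0.5403, -0.0311, 0.0638]
orientation: [0.707, 0.707, -0.001, -0.002]
ft_force: [-0.3, 0.2, 0.2]
width: 0.0255
finger_force: 0.0
```

Emit:
{"op": "apply_moves", "data": {
  "commands": "1 0 0 0 0;1 0 0 0 0;1 0 0 0 0;1 0 0 0 0;1 0 0 0 0"
}}

```text
clock: 11.25
eef_pos: [0.5391, -0.0314, 0.0664]
orientation: [0.707, 0.707, -0.002, -0.002]
ft_force: [-7.8, -0.3, -0.4]
width: 0.0089
finger_force: 58.4
```

```bash
python3 go.py .425 -.031 .063 1.5708
```

```text
at [ 0.5391 -0.0314  0.0664] th 1.571 tilt [-0.0063 -0.0001] F [-7.8 -0.3 -0.4] w 0.0089 ff 58.4 t 11.2 q6 -0.2
move [   0.4 -114.1    4.1] turn 0.0
```

Emit:
{"op": "apply_moves", "data": {
  "commands": "1 0 -6 0 0;1 0 -18 0 0;1 0 -32 0 0;1 0 -46 0 0;1 0 -60 0 0"
}}

```text
clock: 11.75
eef_pos: [0.4809, -0.0314, 0.0665]
orientation: [0.707, 0.707, 0.001, 0.001]
ft_force: [3.2, -0.5, -8.1]
width: 0.0087
finger_force: 59.5
```

Emit:
{"op": "apply_moves", "data": {
  "commands": "1 0 -14 0 0;1 0 -28 0 0;1 0 -42 0 0;1 0 -54 0 0;1 0 -54 0 0"
}}

```text
clock: 12.25
eef_pos: [0.4258, -0.0314, 0.0664]
orientation: [0.707, 0.707, -0.001, -0.0]
ft_force: [-1.6, -1.0, -5.6]
width: 0.0088
finger_force: 59.8
```

```bash
python3 go.py .425 -.031 .063 1.5708
```

```text
at [ 0.4258 -0.0314  0.0664] th 1.571 tilt [-0.0009 -0.0007] F [-1.6 -1.  -5.6] w 0.0088 ff 59.8 t 12.2 q6 -0.25
move [ 0.4 -0.8  3.4] turn -0.0
```

Emit:
{"op": "apply_moves", "data": {
  "commands": "0.7 0 0 0 0;0.7 0 0 0 0;0.7 0 0 0 0;0.7 0 0 -40 0;0.7 0 0 -90 0"
}}

```text
clock: 12.75
eef_pos: [0.4258, -0.0309, 0.1552]
orientation: [0.707, 0.707, -0.001, -0.002]
ft_force: [0.5, -0.6, 1.1]
width: 0.0258
finger_force: 0.0
```

Emit:
{"op": "apply_moves", "data": {
  "commands": "0.4 0 0 -60 0;0.4 50 0 -60 0;0.4 150 0 -60 0;0.4 250 0 -60 0;0.4 250 0 -60 0"
}}

```text
clock: 13.25
eef_pos: [0.4279, 0.1698, 0.2177]
orientation: [0.707, 0.707, 0.001, 0.001]
ft_force: [1.1, -0.2, -0.1]
width: 0.051
finger_force: 0.0
```

```bash
python3 -c "
from fit import *
c=cam('top'); crop(c,250,170,410,290,5,'t2.png')
carts(c,[(153,210),(164,303),(222,297)],ts=(145,))"; python3 go.py .4119 .2228 .15 1.388
```

```text
145 256 cart [ 0.6183  0.3967 -0.2422] 0.244
145 250 cart [ 0.3975  0.3577 -0.5767] 0.284
145 78 cart [ 0.4309  0.1665 -0.7   ] 1.0
at [0.4267 0.1764 0.2175] th 1.578 tilt [0.0016 0.0066] F [-4.   2.9  1.1] w 0.0515 ff 0.0 t 13.3 q6 0.22
move [ 46.  -14.6  67.8] turn 0.19
```

View pics/t2.png

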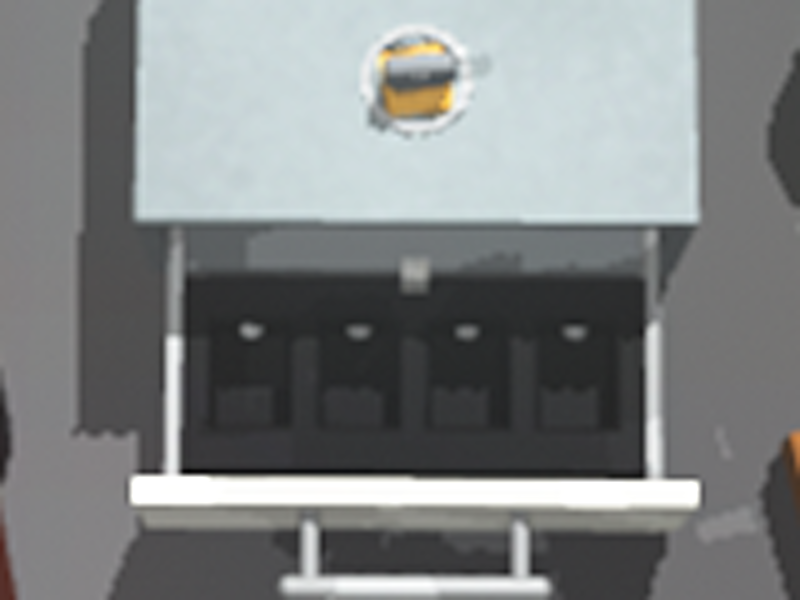

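Drawer is open, four bays at crop columns about 250/360/467/577, rows 325–430, key still home. One contrast-enhanced look at the bays from both cameras.

```bash
python3 - <<'E'
from h import *
c=load('top'); d=cam('scene')
g=lambda im:np.clip(255*(im/110.)**.8,0,255).astype(np.uint8)
A=cv2.resize(g(c['img'][222:270,280:384,::-1]),None,fx=7.5,fy=7.5,interpolation=cv2.INTER_CUBIC)
B=cv2.resize(g(d['img'][195:255,255:385,::-1]),None,fx=4,fy=4,interpolation=cv2.INTER_CUBIC)
W=np.zeros((600,780,3),np.uint8); W[:360]=A; W[360:600,:520]=B; cv2.imwrite('pics/b.png',W)
E
```

```text
(no output)
```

View pics/b.png

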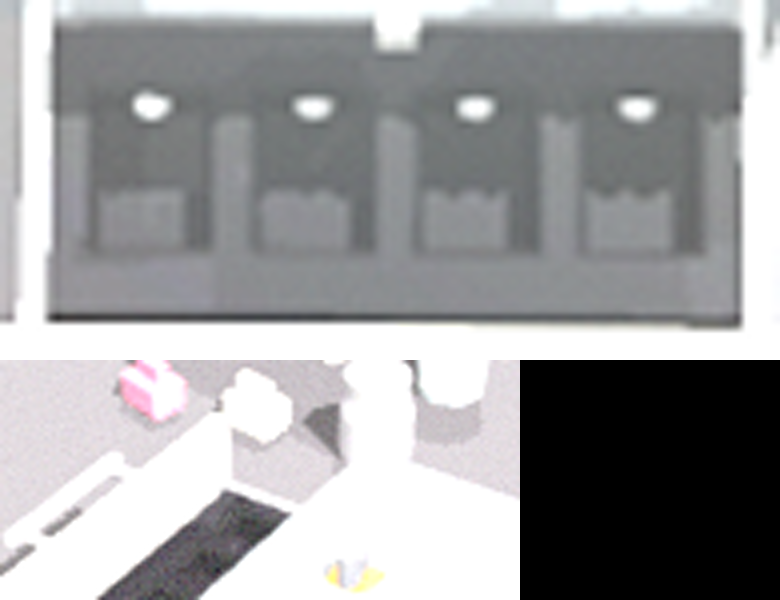

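```bash
python3 - <<'E'
from h import *
c=load('top'); d=load('scene')
A=lambda u,v:((np.array([u,v])+.5)/7.5-.5+[280,222])
B=lambda u,v:((np.array([u,v-360])+.5)/4-.5+[255,195])
def tri(p,q):
    o1,d1=ray(c,*p);o2,d2=ray(d,*q)
    s=np.linalg.lstsq(np.c_[d1,-d2],o2-o1,rcond=None)[0]; a,b=o1+s[0]*d1,o2+s[1]*d2; return (a+b)/2,b-a
print('deck corner',tri(A(50,318),B(225,490)))
print('key/lock ref', tri(((415.+.5)/5-.5+250,(80.5)/5-.5+170),B(352,572)))
for z in (.04,.05,.06,.07):
    print(z,[at(c,*A(u,254),z).round(4)[:2] for u in(149,311.5,475.5,640)],'front outer',at(c,*A(311,254),z)[0]+.0265,'inner',at(c,*A(311,245),z-.003)[0]+.0235,'nosemid',at(c,*A(311,107),z-.013)[0],'y side',at(c,*A(50,318),z))
E
```

```text
deck corner (array([0.48378934, 0.07278141, 0.05145434]), array([0.00091419, 0.00079718, 0.0001807 ]))
key/lock ref (array([ 0.65087916, -0.03162479,  0.1147049 ]), array([-0.00046752, -0.00038237, -0.00012552]))
0.04 [array([0.5051, 0.043 ]), array([ 0.5054, -0.0069]), array([ 0.5058, -0.0573]), array([ 0.5061, -0.1079])] front outer 0.5319099188579723 inner 0.5322036753362672 nosemid 0.5539831499033745 y side [0.4850081 0.0730369 0.04     ]
0.05 [array([0.5034, 0.0426]), array([ 0.5038, -0.0069]), array([ 0.5041, -0.0569]), array([ 0.5045, -0.1071])] front outer 0.5302854754051463 inner 0.530558680702182 nosemid 0.5520209468660968 y side [0.48353339 0.07246133 0.05      ]
0.06 [array([0.5018, 0.0423]), array([ 0.5022, -0.0069]), array([ 0.5025, -0.0566]), array([ 0.5029, -0.1064])] front outer 0.5286610319523202 inner 0.5289136860680969 nosemid 0.550058743828819 y side [0.48205868 0.07188576 0.06      ]
0.07 [array([0.5002, 0.0419]), array([ 0.5005, -0.0069]), array([ 0.5009, -0.0562]), array([ 0.5012, -0.1056])] front outer 0.5270365884994941 inner 0.5272686914340116 nosemid 0.5480965407915412 y side [0.48058396 0.07131019 0.07      ]
```

Emit:
{"op": "apply_moves", "data": {
  "commands": "0.6 0 0 0 -0.14;0.6 0 0 0 -0.28;0.6 0 0 0 -0.42;0.6 0 0 0 -0.56;0.6 0 0 0 -0.7"
}}

```text
clock: 13.85
eef_pos: [0.428, 0.1673, 0.2169]
orientation: [0.419, 0.908, 0.0, 0.0]
ft_force: [0.3, -0.2, -0.9]
width: 0.034
finger_force: 0.0
```

Emit:
{"op": "apply_moves", "data": {
  "commands": "0.6 0 0 40 -0.14;0.6 0 0 60 -0.28;0.6 0 0 80 -0.42;0.6 0 0 90 -0.56;0.6 0 0 90 -0.68"
}}

```text
clock: 14.35
eef_pos: [0.4266, 0.1669, 0.1245]
orientation: [0.093, 0.996, -0.001, -0.002]
ft_force: [-0.1, -0.3, 0.4]
width: 0.0345
finger_force: 0.0
```

```bash
python3 go.py .4119 .2228 .03 2.96
```

```text
at [0.4266 0.1669 0.1245] th 2.955 tilt [-0.0032 -0.0008] F [-0.1 -0.3  0.4] w 0.0345 ff 0.0 t 14.3 q6 -1.17
move [24.5 52.3 94.5] turn -0.005
```

Emit:
{"op": "apply_moves", "data": {
  "commands": "0.6 24.5 52.3 0 -0.005;0.6 24.5 52.3 40 -0.005;0.6 24.5 52.3 65 -0.005;0.6 24.5 52.3 80 -0.005;0.6 24.5 52.3 80 -0.005"
}}

```text
clock: 14.85
eef_pos: [0.4117, 0.2228, 0.044]
orientation: [0.093, 0.996, -0.001, -0.002]
ft_force: [-0.4, 1.0, 0.0]
width: 0.0341
finger_force: 0.0
```

```bash
python3 go.py .4119 .2228 .03 2.96; python3 -c "
from h import *
c=cam('scene'); crop(c,270,170,430,270,5,'s4.png')"
```

```text
at [0.4117 0.2228 0.044 ] th 2.956 tilt [-0.0047 -0.0017] F [-0.4  1.   0. ] w 0.0341 ff 0.0 t 14.8 q6 -1.05
move [-0.2  0.1 14. ] turn -0.004
```

View pics/s4.png

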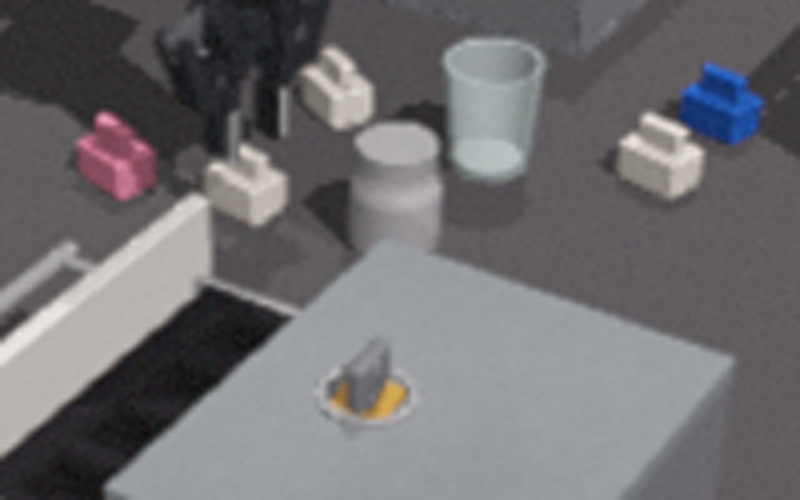

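The fingers straddle the tab of the cartridge at crop (247,185). Close on it.

Emit:
{"op": "apply_moves", "data": {
  "commands": "0.6 0 0 5 0;0.6 0 0 10 0;0.6 0 0 14 0;0.6 0 0 14 0;0.9 0 0 14 0",
  "grip_force": 80
}}

```text
clock: 15.4
eef_pos: [0.4132, 0.2237, 0.0324]
orientation: [0.093, 0.996, 0.0, 0.0]
ft_force: [0.7, 0.3, -0.8]
width: 0.021
finger_force: 0.0
```

Emit:
{"op": "apply_moves", "data": {
  "commands": "1 0 0 0 0;1 0 0 0 0;1 0 0 0 0;1 0 0 0 0;1 0 0 0 0"
}}

```text
clock: 15.9
eef_pos: [0.4135, 0.2237, 0.0326]
orientation: [0.093, 0.996, 0.0, 0.0]
ft_force: [-0.6, -0.5, 2.9]
width: 0.0073
finger_force: 80.3
```

Emit:
{"op": "apply_moves", "data": {
  "commands": "1 0 0 -30 0;1 0 0 -60 0;1 0 0 -110 0;1 0 0 -110 0;1 0 0 -110 0"
}}

```text
clock: 16.4
eef_pos: [0.4139, 0.224, 0.1435]
orientation: [0.093, 0.996, 0.001, 0.001]
ft_force: [-0.8, 0.3, -1.4]
width: 0.0073
finger_force: 80.0
```

```bash
python3 go.py .530 .0432 .11 3.1416
```

```text
at [0.4139 0.224  0.1435] th 2.956 tilt [0.0028 0.0011] F [-0.8  0.3 -1.4] w 0.0073 ff 80.0 t 16.4 q6 -1.05
move [-147.4 -156.3   33.6] turn -0.186
```

Emit:
{"op": "apply_moves", "data": {
  "commands": "1 -37 -51 0 -0.08;1 -74 -102 0 -0.186;1 -111 -153 0 -0.186;1 -157 -205 0 -0.186;1 -157 -205 0 -0.186"
}}

```text
clock: 16.9
eef_pos: [0.5245, -0.0011, 0.1395]
orientation: [0.0, 1.0, 0.0, -0.002]
ft_force: [0.3, 0.9, -1.1]
width: 0.0074
finger_force: 80.0
```

Emit:
{"op": "apply_moves", "data": {
  "commands": "1 0 0 0 0;1 0 0 0 0;1 0 0 0 0;1 0 0 0 0;1 0 0 0 0"
}}

```text
clock: 17.4
eef_pos: [0.525, 0.0017, 0.1419]
orientation: [-0.001, 1.0, 0.0, -0.0]
ft_force: [0.2, -0.3, -0.2]
width: 0.0074
finger_force: 80.0
```

```bash
python3 go.py .531 -.0068 .10 3.1416
```

```text
at [0.525  0.0017 0.1419] th -3.139 tilt [-0.0006  0.0002] F [ 0.2 -0.3 -0.2] w 0.0074 ff 80.0 t 17.4 q6 -1.71
move [-6.  -8.5 41.9] turn 0.002
```

Emit:
{"op": "apply_moves", "data": {
  "commands": "1 -6 -8.5 0 0.002;1 -6 -8.5 15 0.002;1 -6 -8.5 30 0.002;1 -6 -8.5 42 0.002;1 -6 -8.5 42 0.002"
}}

```text
clock: 17.9
eef_pos: [0.5291, -0.0076, 0.0965]
orientation: [0.001, 1.0, 0.001, -0.003]
ft_force: [-0.3, 0.1, -1.1]
width: 0.0075
finger_force: 80.0
```

```bash
python3 go.py .531 -.0068 .10 3.1416; python3 -c "
from h import *
c=cam('top'); d=cam('scene')
A=cv2.resize(c['img'][200:300,270:400,::-1],None,fx=4,fy=4,interpolation=cv2.INTER_CUBIC)
B=cv2.resize(d['img'][180:280,270:370,::-1],None,fx=4,fy=4,interpolation=cv2.INTER_CUBIC)
cv2.imwrite('pics/p1.png',np.hstack([A[:,:400],B]))"
```

```text
at [ 0.5291 -0.0076  0.0965] th 3.14 tilt [-0.0064  0.001 ] F [-0.3  0.1 -1.1] w 0.0075 ff 80.0 t 17.9 q6 -1.72
move [-1.9  0.8 -3.5] turn -0.002
```

View pics/p1.png

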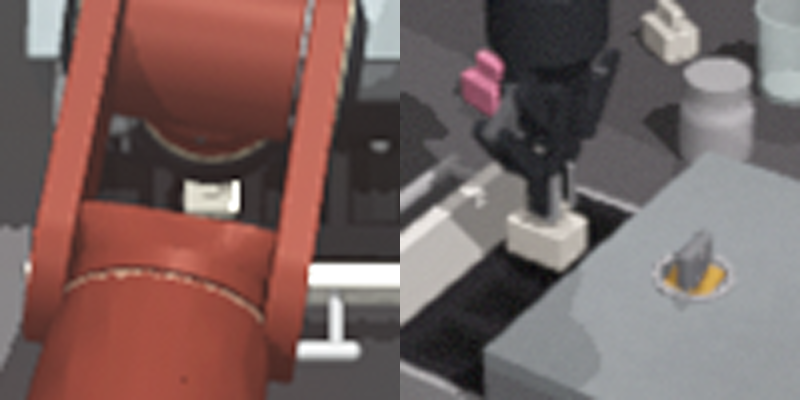

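Held level and square (scene crop 545,240). Lower gently.

Emit:
{"op": "apply_moves", "data": {
  "commands": "1 0 0 4 0;1 0 0 8 0;1 0 0 12 0;1 0 0 16 0;1 0 0 16 0"
}}

```text
clock: 18.5
eef_pos: [0.5311, -0.0079, 0.0835]
orientation: [0.001, 1.0, 0.0, -0.001]
ft_force: [0.2, 0.3, -0.8]
width: 0.0072
finger_force: 80.0
```

```bash
python3 go.py .531 -.0068 .0756 3.1416
```

```text
at [ 0.5311 -0.0079  0.0835] th 3.14 tilt [-0.0013  0.0002] F [ 0.2  0.3 -0.8] w 0.0072 ff 80.0 t 18.5 q6 -1.72
move [0.1 1.1 7.9] turn -0.002
```

Emit:
{"op": "apply_moves", "data": {
  "commands": "1 0 0.6 3 0;1 0 0.6 6 0;1 0 0.6 9 0;1 0 0.6 9 0;1 0 0.6 9 0"
}}

```text
clock: 19.0
eef_pos: [0.5317, -0.0069, 0.0751]
orientation: [0.001, 1.0, 0.001, 0.0]
ft_force: [1.0, 3.5, -0.5]
width: 0.0071
finger_force: 79.9
```

Emit:
{"op": "apply_moves", "data": {
  "commands": "1 0 0 3 0;1 0 0 6 0;1 0 0 6 0;1 0 0 6 0;1 0 0 6 0"
}}

```text
clock: 19.5
eef_pos: [0.5314, -0.007, 0.0688]
orientation: [0.001, 1.0, 0.0, -0.0]
ft_force: [-0.1, 6.1, -0.3]
width: 0.0073
finger_force: 80.1
```

```bash
python3 go.py .531 -.0068 .0756 3.1416
```

```text
at [ 0.5314 -0.007   0.0688] th 3.14 tilt [-0.0004  0.001 ] F [-0.1  6.1 -0.3] w 0.0073 ff 80.1 t 19.5 q6 -1.72
move [ 0.4  0.2 -6.8] turn -0.002
```

Emit:
{"op": "apply_moves", "data": {
  "commands": "1 0 0.8 4 0;1 0 0.8 8 0;1 0 0.8 12 0;1 0 0.8 12 0;1 0 0.8 12 0"
}}

```text
clock: 20.0
eef_pos: [0.533, -0.0071, 0.0584]
orientation: [0.001, 1.0, -0.0, 0.002]
ft_force: [-0.4, 2.2, 5.6]
width: 0.0071
finger_force: 80.8
```

Emit:
{"op": "apply_moves", "data": {
  "commands": "1 0 0 3 0;1 0 0 6 0;1 0 0 8 0;1 0 0 8 0;1 0 0 8 0"
}}

```text
clock: 20.5
eef_pos: [0.5397, -0.0072, 0.0582]
orientation: [0.001, 1.0, -0.0, 0.009]
ft_force: [-0.9, 6.1, 29.5]
width: 0.0071
finger_force: 84.0
```

```bash
python3 go.py .531 -.0068 .0756 3.1416
```

```text
at [ 0.5397 -0.0072  0.0582] th 3.14 tilt [ 0.0171 -0.001 ] F [-0.9  6.1 29.5] w 0.0071 ff 84.0 t 20.5 q6 -1.72
move [  8.4   0.3 -17.5] turn -0.002
```

Emit:
{"op": "apply_moves", "data": {
  "commands": "1 0 0 -9 0;1 0 0 -9 0;0.85 0 0 -9 0;0.8 0 0 -9 0;0.75 0 0 -9 0"
}}

```text
clock: 21.0
eef_pos: [0.5303, -0.007, 0.0567]
orientation: [0.001, 1.0, -0.0, -0.002]
ft_force: [0.3, -0.6, 0.8]
width: 0.0214
finger_force: 0.0
```

Emit:
{"op": "apply_moves", "data": {
  "commands": "0.75 0 0 -20 0;0.75 0 0 -60 0;0.75 0 0 -110 0;0.75 40 160 -130 0;0.75 40 160 -130 0"
}}

```text
clock: 21.5
eef_pos: [0.5084, 0.0895, 0.1821]
orientation: [0.003, 1.0, -0.0, 0.002]
ft_force: [-0.2, 0.8, -0.6]
width: 0.0214
finger_force: 0.0
```

Emit:
{"op": "apply_moves", "data": {
  "commands": "0.75 0 50 0 0;0.75 0 80 0 0;0.75 0 80 0 0;0.75 0 80 0 0;0.75 0 80 0 0"
}}

```text
clock: 22.0
eef_pos: [0.5076, 0.1687, 0.1796]
orientation: [0.001, 1.0, -0.0, -0.001]
ft_force: [-0.7, 0.4, -0.3]
width: 0.0215
finger_force: 0.0
```

```bash
python3 go.py; python3 -c "
from h import *
c=cam('top'); d=cam('scene')
A=cv2.resize(c['img'][200:300,272:394,::-1],None,fx=4,fy=4,interpolation=cv2.INTER_CUBIC)
B=cv2.resize(d['img'][200:265,280:355,::-1],None,fx=6.154,fy=6.154,interpolation=cv2.INTER_CUBIC)[:400]
A=cv2.resize(A,(390,320));B=cv2.resize(B,(400,347))
W=np.zeros((347,790,3),np.uint8);W[:320,:390]=A;W[:,390:]=B
cv2.imwrite('pics/p2.png',W)"
```

```text
at [0.5076 0.1687 0.1796] th 3.139 tilt [-0.0012 -0.0009] F [-0.7  0.4 -0.3] w 0.0215 ff 0.0 t 22.0 q6 -1.39
```

View pics/p2.png

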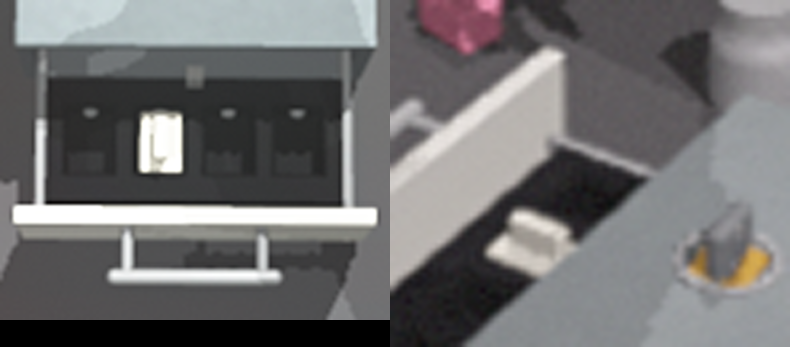

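```bash
python3 - <<'E'
from fit import *
c=load('top'); d=load('scene')
print('tab top px',150*.1875+280,224*.1873+200)
for x in(.5285,.531):
  for zb in(.017,.026,.034): print(x,zb,proj(d,(x,-.0065,zb+.042)), 'top',proj(c,(x,-.0065,zb+.042)))
from scipy.optimize import minimize
def mk(c,t,box_):
    u0,v0,u1,v1=box_; m=np.zeros(c['img'].shape[:2],bool); m[v0:v1,u0:u1]=c['img'].min(2)[v0:v1,u0:u1]>t; return m
m1=mk(c,130,(311,228,332,258)); m2=mk(d,110,(295,235,316,253))
print(m1.sum(),m2.sum())
ys,xs=np.nonzero(m1); print(xs.min(),xs.max(),ys.min(),ys.max()); ys,xs=np.nonzero(m2); print(xs.min(),xs.max(),ys.min(),ys.max())
def rend(c,p,m,K=8):
    x,y,zt,e=p; ys,xs=np.nonzero(m); u0,v0=xs.min()-6,ys.min()-6; w,h=xs.max()-u0+7,ys.max()-v0+7
    im=np.zeros((h*K,w*K),np.uint8)
    for b in (box(.044,.03,zt-.016-e,zt-.016),box(.03,.01,zt-.016,zt)):
        q=np.array([proj(c,(x+a,y+bb,z)) for a,bb,z in b]); q=((q-[u0,v0]+.5)*K*16-8).astype(np.int32)
        cv2.fillConvexPoly(im,cv2.convexHull(q),255,shift=4)
    r=cv2.resize(im,(w,h),interpolation=cv2.INTER_AREA)/255.
    return np.abs(r-m[v0:v0+h,u0:u0+w]).sum()
# scene calib bias ~ shift: (-1,+2) mm handled with free offset
for e in (.0005,.004,.009,.013,.017):
    f=lambda p: rend(c,(p[0],p[1],p[2],e),m1)+rend(d,(p[0]-.001,p[1]+.001,p[2],e),m2)
    b=min((minimize(f,[.53,-.007,z],method='Nelder-Mead',options=dict(initial_simplex=[[.53,-.007,z],[.534,-.007,z],[.53,-.004,z],[.53,-.007,z+.006]])) for z in (.06,.07,.08)),key=lambda r:r.fun)
    print('proud',e,b.x.round(4),round(b.fun,1))
E
```

```text
tab top px 308.125 241.9552
0.5285 0.017 [307.465135   244.28906101] top [321.00060897 244.09578782]
0.5285 0.026 [307.39745123 241.5337587 ] top [321.00874386 243.38480379]
0.5285 0.034 [307.33678306 239.06405095] top [321.0160642  242.74501099]
0.531 0.017 [308.24324469 244.60092545] top [321.00796552 243.01758309]
0.531 0.026 [308.17894177 241.84434474] top [321.01614524 242.29985148]
0.531 0.034 [308.12130357 239.37347119] top [321.0235059  241.65398964]
242 197
315 328 235 253
295 315 235 252
proud 0.0005 [ 0.5301 -0.0087  0.0678] 73.1
proud 0.004 [ 0.5301 -0.0086  0.0698] 67.5
proud 0.009 [ 0.5306 -0.0085  0.0717] 83.6
proud 0.013 [ 0.5306 -0.0086  0.0719] 107.5
proud 0.017 [ 0.53   -0.0085  0.0727] 133.5
```

Seated: the cartridge underside comes out at z≈0.026, i.e. body top at the deck (~0.052). Next cartridge.

```bash
python3 - <<'E'
from fit import *
c=load('top'); carts(c,[(153,210),(164,303)],ts=(135,150))
E
python3 go.py .3978 .3577 .18 2.565
```

```text
135 262 cart [ 0.618   0.3956 -0.2102] 0.222
135 278 cart [ 0.3981  0.3572 -0.5321] 0.171
150 254 cart [ 0.6183  0.3967 -0.2422] 0.254
150 265 cart [ 0.3981  0.3576 -0.5082] 0.212
at [0.5079 0.1685 0.1799] th 3.138 tilt [-0.0006 -0.0005] F [-0.9 -0.4  0.4] w 0.0212 ff 0.0 t 22.1 q6 -1.39
move [ 1.108e+02  1.888e+02 -1.000e-01] turn 0.573
```

Emit:
{"op": "apply_moves", "data": {
  "commands": "0.6 23 39 0 0.13;0.6 46 78 0 0.26;0.6 70 118 0 0.4;0.6 111 189 0 0.588;0.6 111 189 0 0.588"
}}

```text
clock: 22.6
eef_pos: [0.3966, 0.3596, 0.1804]
orientation: [0.293, 0.956, 0.0, 0.0]
ft_force: [0.0, 0.9, 0.9]
width: 0.0342
finger_force: 0.0
```

Emit:
{"op": "apply_moves", "data": {
  "commands": "0.6 0 0 45 0;0.6 0 0 90 0;0.6 0 0 120 0;0.6 0 0 120 0;0.6 0 0 120 0"
}}

```text
clock: 23.1
eef_pos: [0.3977, 0.3583, 0.0606]
orientation: [0.291, 0.957, -0.0, -0.0]
ft_force: [0.8, 0.4, 0.5]
width: 0.0342
finger_force: 0.0
```

```bash
python3 go.py .398 .3576 .0315 2.592
```

```text
at [0.3977 0.3583 0.0606] th 2.551 tilt [-0.0003 -0.0004] F [0.8 0.4 0.5] w 0.0342 ff 0.0 t 23.1 q6 -0.39
move [-0.7 -0.4 29.1] turn -0.041
```

Emit:
{"op": "apply_moves", "data": {
  "commands": "0.6 -0.7 -0.4 12 -0.03;0.6 -0.7 -0.4 22 -0.03;0.6 -0.7 -0.4 29 -0.03;0.6 -0.7 -0.4 29 -0.03;0.6 -0.7 -0.4 29 -0.03"
}}

```text
clock: 23.6
eef_pos: [0.3978, 0.3584, 0.0318]
orientation: [0.276, 0.961, 0.0, 0.0]
ft_force: [0.7, 0.2, -0.2]
width: 0.0342
finger_force: 0.0
```

Emit:
{"op": "apply_moves", "data": {
  "commands": "0.9 0 0 0 0;1 0 0 0 0;1 0 0 0 0;1 0 0 0 0;1 0 0 0 0"
}}

```text
clock: 24.1
eef_pos: [0.3979, 0.3584, 0.0318]
orientation: [0.276, 0.961, 0.0, 0.0]
ft_force: [-0.5, -1.3, 2.0]
width: 0.0071
finger_force: 81.8
```

Emit:
{"op": "apply_moves", "data": {
  "commands": "1 0 0 0 0;1 0 0 -30 0;1 0 0 -70 0;1 0 0 -120 0;1 0 0 -120 0"
}}

```text
clock: 24.6
eef_pos: [0.4014, 0.361, 0.1596]
orientation: [0.276, 0.961, 0.006, 0.005]
ft_force: [0.2, 0.0, 0.0]
width: 0.0073
finger_force: 81.6
```

```bash
python3 go.py .531 -.0565 .145 3.1416
```

```text
at [0.4014 0.361  0.1596] th 2.582 tilt [0.0118 0.0081] F [0.2 0.  0. ] w 0.0073 ff 81.6 t 24.6 q6 -0.42
move [-331.4 -285.1   12.8] turn -0.56
```

Emit:
{"op": "apply_moves", "data": {
  "commands": "1 -33 -28 0 0;1 -66 -56 0 0;1 -100 -84 0 0;1 -134 -112 0 0;1 -166 -140 0 0"
}}

```text
clock: 25.1
eef_pos: [0.4638, 0.1497, 0.1506]
orientation: [0.276, 0.961, -0.0, -0.0]
ft_force: [0.6, 0.3, -0.2]
width: 0.0073
finger_force: 81.5
```

Emit:
{"op": "apply_moves", "data": {
  "commands": "1 -33 -28 0 -0.12;1 -66 -56 0 -0.24;1 -100 -84 0 -0.36;1 -134 -112 0 -0.48;1 -167 -141 0 -0.56"
}}

```text
clock: 25.6
eef_pos: [0.5304, -0.0584, 0.1505]
orientation: [-0.002, 1.0, 0.0, -0.0]
ft_force: [1.8, 0.1, -0.2]
width: 0.0073
finger_force: 81.5
```

Emit:
{"op": "apply_moves", "data": {
  "commands": "1 0 0 0 0;1 0 0 0 0;1 0 0 0 0;1 0 0 0 0;1 0 0 0 0"
}}

```text
clock: 26.1
eef_pos: [0.5302, -0.0556, 0.1512]
orientation: [-0.001, 1.0, 0.0, -0.0]
ft_force: [0.3, 0.1, -0.9]
width: 0.0074
finger_force: 81.5
```

```bash
python3 go.py .531 -.0565 .098 3.1416
```

```text
at [ 0.5302 -0.0556  0.1512] th -3.14 tilt [-0.0001  0.0001] F [ 0.3  0.1 -0.9] w 0.0074 ff 81.5 t 26.1 q6 -1.82
move [-0.8 -0.9 53.2] turn 0.002
```

Emit:
{"op": "apply_moves", "data": {
  "commands": "1 -0.8 -0.9 15 0.002;1 -0.8 -0.9 30 0.002;1 -0.8 -0.9 45 0.002;1 -0.8 -0.9 55 0.002;1 -0.8 -0.9 55 0.002"
}}

```text
clock: 26.6
eef_pos: [0.5294, -0.0572, 0.0932]
orientation: [0.001, 1.0, 0.001, -0.003]
ft_force: [-0.2, 0.4, 0.5]
width: 0.0074
finger_force: 81.5
```

Emit:
{"op": "apply_moves", "data": {
  "commands": "1 0 0 5 0;1 0 0 10 0;1 0 0 15 0;1 0 0 19 0;1 0 0 19 0"
}}

```text
clock: 27.1
eef_pos: [0.531, -0.0575, 0.0767]
orientation: [0.001, 1.0, 0.0, -0.0]
ft_force: [-0.6, 0.5, -1.0]
width: 0.0069
finger_force: 81.6
```

```bash
python3 go.py .531 -.0565 .057 3.1416
```

```text
at [ 0.531  -0.0575  0.0767] th 3.14 tilt [-0.0008  0.0004] F [-0.6  0.5 -1. ] w 0.0069 ff 81.6 t 27.1 q6 -1.82
move [-0.   1.  19.7] turn -0.002
```

Emit:
{"op": "apply_moves", "data": {
  "commands": "1 0 0.7 3 0;1 0 0.7 6 0;1 0 0.7 9 0"
}}

```text
clock: 27.4
eef_pos: [0.5313, -0.0567, 0.0685]
orientation: [0.001, 1.0, 0.0, -0.0]
ft_force: [-1.4, 1.7, 2.8]
width: 0.0075
finger_force: 81.9
```

Emit:
{"op": "apply_moves", "data": {
  "commands": "1 0 0 3 0;1 0 0 5 0"
}}

```text
clock: 27.6
eef_pos: [0.5312, -0.0567, 0.063]
orientation: [0.001, 1.0, 0.0, -0.0]
ft_force: [-1.7, 2.8, 2.5]
width: 0.0077
finger_force: 81.8
```

Emit:
{"op": "apply_moves", "data": {
  "commands": "1 0 0 3 0;1 0 0 5 0"
}}

```text
clock: 27.8
eef_pos: [0.5312, -0.0568, 0.058]
orientation: [0.001, 1.0, 0.0, -0.0]
ft_force: [-1.1, 3.3, 2.5]
width: 0.0075
finger_force: 81.9
```

Emit:
{"op": "apply_moves", "data": {
  "commands": "1 0 0 3 0;1 0 0 5 0;1 0 0 5 0"
}}

```text
clock: 28.1
eef_pos: [0.535, -0.0572, 0.0575]
orientation: [0.001, 1.0, -0.0, 0.004]
ft_force: [-0.6, 3.9, 15.6]
width: 0.0075
finger_force: 83.6
```

```bash
python3 go.py .531 -.0565 .057 3.1416
```

```text
at [ 0.535  -0.0572  0.0575] th 3.14 tilt [ 0.0077 -0.0003] F [-0.6  3.9 15.6] w 0.0075 ff 83.6 t 28.1 q6 -1.82
move [4.  0.6 0.5] turn -0.002
```

Emit:
{"op": "apply_moves", "data": {
  "commands": "1 0 0 3 0;1 0 0 3 0;1 0 0 -4 0;1 0 0 -4 0;0.8 0 0 -4 0"
}}

```text
clock: 28.6
eef_pos: [0.5311, -0.0574, 0.0571]
orientation: [0.001, 1.0, -0.001, -0.0]
ft_force: [-0.7, 0.1, -0.2]
width: 0.0168
finger_force: 0.0
```

Emit:
{"op": "apply_moves", "data": {
  "commands": "0.75 0 0 0 0;0.75 0 0 -20 0;0.75 0 0 -60 0;0.75 0 0 -110 0;0.75 0 0 -130 0"
}}

```text
clock: 29.1
eef_pos: [0.5327, -0.058, 0.1915]
orientation: [0.001, 1.0, -0.001, 0.002]
ft_force: [0.7, 0.1, 1.0]
width: 0.0215
finger_force: 0.0
```

Emit:
{"op": "apply_moves", "data": {
  "commands": "0.75 0 50 0 0;0.75 0 100 0 0;0.75 0 150 0 0;0.75 0 200 0 0;0.75 0 240 0 0"
}}

```text
clock: 29.6
eef_pos: [0.5307, 0.1847, 0.1859]
orientation: [0.001, 1.0, -0.001, -0.001]
ft_force: [0.8, -0.1, -0.1]
width: 0.0209
finger_force: 0.0
```

```bash
python3 - <<'E'
from fit import *
c=cam('top'); d=cam('scene'); carts(c,[(153,210)],ts=(135,150))
A=cv2.resize(c['img'][220:265,280:384,::-1],None,fx=7.5,fy=7.5,interpolation=cv2.INTER_CUBIC)[:260]
B=cv2.resize(d['img'][200:265,255:385,::-1],None,fx=6,fy=5.2*6/5.2,interpolation=cv2.INTER_CUBIC)[:340]
W=np.zeros((600,780,3),np.uint8);W[:260]=A;W[260:600,:780]=B; cv2.imwrite('pics/p3.png',W)
E
python3 go.py .6182 .396 .18 2.90
```

```text
135 260 cart [ 0.6182  0.3964 -0.2202] 0.227
150 253 cart [ 0.6182  0.3962 -0.2522] 0.26
at [0.5305 0.1864 0.1858] th -3.138 tilt [-0.0023 -0.0003] F [-0.7 -0.5  0.5] w 0.0212 ff 0.0 t 29.7 q6 -1.37
move [-88.4 209.3   5.6] turn 0.245
```

View pics/p3.png

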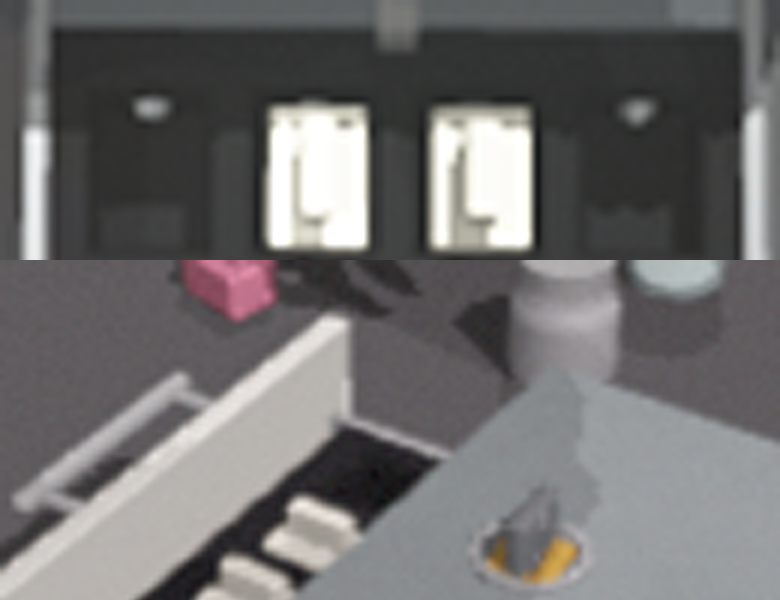

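Both cartridges sit equally flush (tabs at crop (318,520) and (255,575)). Third cartridge.

Emit:
{"op": "apply_moves", "data": {
  "commands": "0.6 -18 44 0 0.06;0.6 -36 88 0 0.12;0.6 -54 132 0 0.18;0.6 -72 176 0 0.25;0.6 -88 210 0 0.25"
}}

```text
clock: 30.2
eef_pos: [0.6205, 0.3936, 0.1854]
orientation: [0.126, 0.992, -0.001, -0.001]
ft_force: [-0.6, -0.6, 0.3]
width: 0.0342
finger_force: 0.0
```

Emit:
{"op": "apply_moves", "data": {
  "commands": "0.6 0 0 40 0;0.6 0 0 80 0;0.6 0 0 120 0;0.6 0 0 120 0;0.6 0 0 120 0"
}}

```text
clock: 30.7
eef_pos: [0.6196, 0.3915, 0.0658]
orientation: [0.126, 0.992, -0.001, -0.001]
ft_force: [0.6, -1.3, 1.4]
width: 0.0341
finger_force: 0.0
```

```bash
python3 go.py .618 .3962 .0318 2.892
```

```text
at [0.6196 0.3915 0.0658] th 2.889 tilt [-0.0028 -0.0021] F [ 0.6 -1.3  1.4] w 0.0341 ff 0.0 t 30.7 q6 -0.86
move [ 2.6  4.3 34. ] turn -0.003
```

Emit:
{"op": "apply_moves", "data": {
  "commands": "0.6 2.6 4.3 0 0;0.6 2.6 4.3 14 0;0.6 2.6 4.3 26 0;0.6 2.6 4.3 34 0;0.6 2.6 4.3 34 0"
}}

```text
clock: 31.2
eef_pos: [0.6172, 0.397, 0.0307]
orientation: [0.126, 0.992, -0.001, -0.002]
ft_force: [0.4, -0.8, -0.4]
width: 0.034
finger_force: 0.0
```

Emit:
{"op": "apply_moves", "data": {
  "commands": "0.6 0 0 0 0;0.9 0 0 0 0;1 0 0 0 0;1 0 0 0 0;1 0 0 0 0"
}}

```text
clock: 31.7
eef_pos: [0.619, 0.3979, 0.0339]
orientation: [0.126, 0.992, 0.0, 0.0]
ft_force: [0.8, -0.8, 1.3]
width: 0.0069
finger_force: 79.9
```

Emit:
{"op": "apply_moves", "data": {
  "commands": "1 0 0 0 0;1 0 0 0 0;1 0 0 -30 0;1 0 0 -70 0;1 0 0 -120 0"
}}

```text
clock: 32.2
eef_pos: [0.6168, 0.3968, 0.1511]
orientation: [0.126, 0.992, -0.002, -0.003]
ft_force: [-0.3, 0.4, -0.1]
width: 0.007
finger_force: 79.8
```

```bash
python3 go.py .531 .0435 .1518 3.1416
```

```text
at [0.6168 0.3968 0.1511] th 2.89 tilt [-0.0058 -0.0029] F [-0.3  0.4 -0.1] w 0.007 ff 79.8 t 32.2 q6 -0.85
move [  -5.  -363.5    0.8] turn -0.252
```

Emit:
{"op": "apply_moves", "data": {
  "commands": "1 0 -40 0 0;1 0 -80 0 0;1 0 -120 0 0;1 0 -160 0 0;1 0 -200 0 0"
}}

```text
clock: 32.7
eef_pos: [0.5678, 0.2026, 0.1529]
orientation: [0.125, 0.992, -0.0, -0.0]
ft_force: [-0.5, -0.6, -0.8]
width: 0.0072
finger_force: 79.8
```

Emit:
{"op": "apply_moves", "data": {
  "commands": "1 -1 -40 0 -0.12;1 -2 -80 0 -0.252;1 -3 -120 0 -0.252;1 -4 -165 0 -0.252;1 -4 -165 0 -0.252"
}}

```text
clock: 33.2
eef_pos: [0.5304, 0.0393, 0.153]
orientation: [0.003, 1.0, -0.001, -0.001]
ft_force: [-0.2, 0.9, -1.0]
width: 0.0074
finger_force: 79.8
```

Emit:
{"op": "apply_moves", "data": {
  "commands": "1 0 0 0 0;1 0 0 0 0;1 0 0 0 0;1 0 0 0 0;1 0 0 0 0"
}}

```text
clock: 33.7
eef_pos: [0.5316, 0.044, 0.1532]
orientation: [-0.001, 1.0, 0.0, -0.0]
ft_force: [-0.1, 0.9, -0.2]
width: 0.0069
finger_force: 79.8
```

```bash
python3 go.py .5315 .0435 .097 3.1416
```

```text
at [0.5316 0.044  0.1532] th -3.14 tilt [-0.0002  0.    ] F [-0.1  0.9 -0.2] w 0.0069 ff 79.8 t 33.7 q6 -1.63
move [ 0.1 -0.5 56.2] turn 0.002
```

Emit:
{"op": "apply_moves", "data": {
  "commands": "1 0 0.2 15 0.002;1 0 0.2 30 0.002;1 0 0.2 45 0.002;1 0 0.2 55 0.002;1 0 0.2 55 0.002"
}}

```text
clock: 34.2
eef_pos: [0.5297, 0.0435, 0.0953]
orientation: [0.001, 1.0, 0.0, -0.003]
ft_force: [-0.2, -1.1, -0.4]
width: 0.0071
finger_force: 79.8
```

Emit:
{"op": "apply_moves", "data": {
  "commands": "1 0 0 5 0;1 0 0 10 0;1 0 0 15 0;1 0 0 19 0;1 0 0 19 0"
}}

```text
clock: 34.7
eef_pos: [0.5323, 0.0434, 0.0796]
orientation: [0.001, 1.0, -0.0, 0.001]
ft_force: [2.3, 0.6, 0.5]
width: 0.0071
finger_force: 79.9
```

```bash
python3 go.py .5315 .0435 .0585 3.1416
```

```text
at [0.5323 0.0434 0.0796] th 3.14 tilt [ 0.0017 -0.    ] F [2.3 0.6 0.5] w 0.0071 ff 79.9 t 34.7 q6 -1.63
move [ 0.8  0.1 21.1] turn -0.002
```

Emit:
{"op": "apply_moves", "data": {
  "commands": "1 0 0.2 3 0;1 0 0.2 6 0;1 0 0.2 9 0"
}}

```text
clock: 35.0
eef_pos: [0.5326, 0.0444, 0.0712]
orientation: [0.001, 1.0, 0.001, 0.001]
ft_force: [1.3, 3.0, 6.1]
width: 0.007
finger_force: 80.6
```

Emit:
{"op": "apply_moves", "data": {
  "commands": "1 0 0 3 0;1 0 0 5 0;1 0 0 8 0"
}}

```text
clock: 35.3
eef_pos: [0.5318, 0.0442, 0.0624]
orientation: [0.001, 1.0, 0.001, 0.0]
ft_force: [1.6, 5.5, 4.7]
width: 0.0071
finger_force: 80.4
```

Emit:
{"op": "apply_moves", "data": {
  "commands": "1 0 0 3 0;1 0 0 5 0;1 0 0 8 0;1 0 0 10 0;1 0 0 10 0"
}}

```text
clock: 35.8
eef_pos: [0.5369, 0.0436, 0.0591]
orientation: [0.001, 1.0, -0.0, 0.005]
ft_force: [-1.0, 4.0, 26.0]
width: 0.0069
finger_force: 83.6
```

```bash
python3 go.py .5315 .0435 .0585 3.1416
```

```text
at [0.5369 0.0436 0.0591] th 3.14 tilt [ 0.0107 -0.    ] F [-1.  4. 26.] w 0.0069 ff 83.6 t 35.8 q6 -1.63
move [ 5.4 -0.1  0.6] turn -0.002
```

Emit:
{"op": "apply_moves", "data": {
  "commands": "1 0 0 -7 0;1 0 0 -7 0;0.8 0 0 -7 0;0.8 0 0 -7 0;0.8 0 0 -7 0"
}}

```text
clock: 36.3
eef_pos: [0.5302, 0.0432, 0.0578]
orientation: [0.001, 1.0, -0.0, -0.002]
ft_force: [0.2, -0.7, -0.1]
width: 0.0172
finger_force: 0.0
```

Emit:
{"op": "apply_moves", "data": {
  "commands": "0.8 0 0 -20 0;0.8 0 0 -60 0;0.7 0 0 -100 0;0.7 0 0 -130 0.14;0.7 0 0 -130 0.28"
}}

```text
clock: 36.8
eef_pos: [0.5342, 0.0431, 0.1948]
orientation: [0.143, 0.99, -0.0, 0.004]
ft_force: [0.4, 0.0, 1.0]
width: 0.0259
finger_force: 0.0
```

Emit:
{"op": "apply_moves", "data": {
  "commands": "0.7 0 0 0 0.14;0.7 0 0 0 0.28;0.7 0 0 0 0.42;0.7 0 0 0 0.56;0.7 0 0 0 0.7"
}}

```text
clock: 37.3
eef_pos: [0.5309, 0.0432, 0.1882]
orientation: [0.474, 0.88, -0.001, -0.001]
ft_force: [0.2, 0.1, 0.3]
width: 0.0258
finger_force: 0.0
```

Emit:
{"op": "apply_moves", "data": {
  "commands": "0.7 0 0 0 0.14;0.7 0 0 0 0.28;0.7 0 0 0 0.42;0.7 0 0 0 0.56;0.7 0 0 0 0.59"
}}

```text
clock: 37.8
eef_pos: [0.531, 0.0433, 0.1883]
orientation: [0.708, 0.706, -0.001, -0.001]
ft_force: [0.1, -0.5, -0.3]
width: 0.0257
finger_force: 0.0
```

```bash
python3 go.py .4258 -.031 .15 1.5708; python3 - <<'E'
from h import *
c=cam('top'); im=c['img']
# handle bar + panel row check along columns away from arm
f=lambda x,y,z: proj(c,(x,y,z)).round(1)
print('handle now expected',f(.4258,-.075,.0875),f(.4258,.012,.0875))
for u in (350,345,318): print(u,im[255:300,u].min(1).tolist())
E
```

```text
at [0.531  0.0433 0.1883] th 1.568 tilt [-0.0021 -0.0006] F [ 0.1 -0.5 -0.3] w 0.0257 ff 0.0 t 37.8 q6 -0.06
move [ -74.5 -104.9   38.6] turn -0.003
handle now expected [351.8 287.9] [312.3 287.7]
350 [52, 56, 62, 62, 62, 61, 61, 63, 52, 25, 194, 255, 255, 255, 255, 251, 138, 138, 140, 140, 119, 85, 79, 81, 76, 65, 60, 59, 55, 95, 202, 244, 238, 198, 132, 83, 79, 81, 81, 81, 80, 81, 81, 81, 82]
345 [51, 55, 62, 63, 62, 62, 60, 61, 50, 21, 255, 255, 255, 255, 255, 250, 137, 138, 141, 140, 119, 87, 80, 82, 71, 60, 62, 60, 56, 97, 204, 244, 238, 194, 127, 83, 81, 80, 81, 81, 81, 82, 81, 81, 81]
318 [86, 85, 87, 87, 84, 78, 77, 75, 76, 74, 75, 74, 72, 70, 68, 67, 65, 64, 61, 59, 58, 57, 55, 53, 53, 52, 50, 48, 46, 45, 43, 42, 43, 42, 39, 36, 62, 82, 80, 81, 80, 80, 79, 79, 80]
```

Emit:
{"op": "apply_moves", "data": {
  "commands": "0.7 -25 -34 0 0;0.7 -50 -70 0 0;0.7 -74.5 -103 0 0;0.7 -74.5 -103 20 0;0.7 -74.5 -103 20 0"
}}

```text
clock: 38.35
eef_pos: [0.4263, -0.031, 0.167]
orientation: [0.707, 0.707, -0.001, -0.002]
ft_force: [-0.5, 0.9, -0.4]
width: 0.0253
finger_force: 0.0
```

Emit:
{"op": "apply_moves", "data": {
  "commands": "0.7 0 0 30 0;0.7 0 0 60 0;0.7 0 0 85 0;0.7 0 0 100 0;0.7 0 0 100 0"
}}

```text
clock: 38.85
eef_pos: [0.4268, -0.0299, 0.0668]
orientation: [0.707, 0.708, -0.002, -0.003]
ft_force: [-0.1, 0.7, -0.0]
width: 0.0261
finger_force: 0.0
```

Emit:
{"op": "apply_moves", "data": {
  "commands": "1 0 0 0 0;1 0 0 0 0;1 0 0 0 0;1 0 0 0 0;1 0 0 0 0"
}}

```text
clock: 39.35
eef_pos: [0.4289, -0.0306, 0.0699]
orientation: [0.707, 0.707, 0.001, 0.0]
ft_force: [0.8, 3.3, -0.6]
width: 0.0081
finger_force: 78.2
```

```bash
python3 go.py .5395 -.031 .0665 1.5708
```

```text
at [ 0.4289 -0.0306  0.0699] th 1.57 tilt [0.001  0.0004] F [ 0.8  3.3 -0.6] w 0.0081 ff 78.2 t 39.4 q6 -0.24
move [ -0.4 110.6   3.5] turn -0.001
```

Emit:
{"op": "apply_moves", "data": {
  "commands": "1 0 8 0 0;1 0 20 0 0;1 0 33 0 0;1 0 46 0 0;1 0 59 0 0"
}}

```text
clock: 39.85
eef_pos: [0.4885, -0.0305, 0.0699]
orientation: [0.707, 0.707, 0.0, -0.0]
ft_force: [-2.0, 3.2, 4.1]
width: 0.0075
finger_force: 78.7
```

Emit:
{"op": "apply_moves", "data": {
  "commands": "1 0 13 0 0;1 0 26 0 0;1 0 38 0 0;1 0 48 0 0;1 0 50 0 0"
}}

```text
clock: 40.35
eef_pos: [0.5391, -0.0305, 0.0699]
orientation: [0.707, 0.707, 0.001, 0.0]
ft_force: [-2.1, 5.8, 4.7]
width: 0.0082
finger_force: 79.8
```

Emit:
{"op": "apply_moves", "data": {
  "commands": "1 0 2 0 0;1 0 4 0 0;1 0 5 0 0;1 0 5 0 0"
}}

```text
clock: 40.75
eef_pos: [0.5392, -0.0305, 0.0698]
orientation: [0.707, 0.707, -0.003, -0.004]
ft_force: [-16.7, 3.0, 15.3]
width: 0.008
finger_force: 81.0
```

```bash
python3 go.py .5395 -.031 .0665 1.5708
```

```text
at [ 0.5392 -0.0305  0.0698] th 1.57 tilt [-0.0099  0.0007] F [-16.7   3.   15.3] w 0.008 ff 81.0 t 40.8 q6 -0.19
move [-0.5  0.4  3.3] turn -0.0
```

Emit:
{"op": "apply_moves", "data": {
  "commands": "0.7 0 0 0 0;0.7 0 0 0 0;0.7 0 -4 0 0;0.7 0 -4 -30 0;0.7 0 -4 -90 0"
}}

```text
clock: 41.25
eef_pos: [0.5352, -0.0307, 0.1456]
orientation: [0.708, 0.707, -0.003, -0.003]
ft_force: [1.0, -1.0, 0.6]
width: 0.0258
finger_force: 0.0
```

Emit:
{"op": "apply_moves", "data": {
  "commands": "0.65 0 0 -30 0;0.65 0 30 -30 0;0.65 0 70 -30 0;0.65 0 112 -30 0;0.65 0 112 -30 0"
}}

```text
clock: 41.75
eef_pos: [0.6535, -0.0316, 0.1774]
orientation: [0.707, 0.707, -0.0, 0.0]
ft_force: [-0.8, 0.7, -0.0]
width: 0.0301
finger_force: 0.0
```

```bash
python3 go.py .6522 -.031 .1166 1.603
```

```text
at [ 0.6535 -0.0316  0.1774] th 1.57 tilt [-0.0002 -0.0005] F [-0.8  0.7 -0. ] w 0.0301 ff 0.0 t 41.8 q6 -0.16
move [ 0.6 -1.3 60.8] turn -0.033
```

Emit:
{"op": "apply_moves", "data": {
  "commands": "0.65 0.6 -1.3 20 -0.033;0.65 0.6 -1.3 40 -0.033;0.65 0.6 -1.3 54 -0.033;0.65 0.6 -1.3 60 -0.033;0.65 0.6 -1.3 60 -0.033",
  "grip_force": 60
}}

```text
clock: 42.25
eef_pos: [0.6483, -0.0304, 0.1183]
orientation: [0.696, 0.718, -0.001, -0.001]
ft_force: [0.2, 0.1, 0.4]
width: 0.0299
finger_force: 0.0
```

Emit:
{"op": "apply_moves", "data": {
  "commands": "0.65 0 0 0 0;1 0 0 0 0;1 0 0 0 0;1 0 0 0 0;1 0 0 0 0"
}}

```text
clock: 42.75
eef_pos: [0.6506, -0.0305, 0.1209]
orientation: [0.696, 0.718, 0.001, 0.002]
ft_force: [3.1, 0.1, 2.4]
width: 0.0083
finger_force: 60.0
```

```bash
python3 go.py .6522 -.031 .1166 1.603
```

```text
at [ 0.6506 -0.0305  0.1209] th 1.603 tilt [ 0.0037 -0.0005] F [3.1 0.1 2.4] w 0.0083 ff 60.0 t 42.8 q6 -0.19
move [-0.5  1.6  4.4] turn -0.0
```

Emit:
{"op": "apply_moves", "data": {
  "commands": "1 0 1 0 -0.14;1 0 1 0 -0.28;1 0 1 0 -0.42;1 0 1 0 -0.56;1 0 1 0 -0.7"
}}

```text
clock: 43.25
eef_pos: [0.6506, -0.0308, 0.1209]
orientation: [0.405, 0.914, -0.0, 0.001]
ft_force: [-1.0, -1.5, 5.8]
width: 0.0083
finger_force: 60.4
```

Emit:
{"op": "apply_moves", "data": {
  "commands": "1 0 0 0 -0.14;1 0 0 0 -0.28;1 0 0 0 -0.42;1 0 0 0 -0.56;1 0 0 0 -0.7"
}}

```text
clock: 43.75
eef_pos: [0.6508, -0.0311, 0.1209]
orientation: [0.067, 0.998, -0.001, 0.001]
ft_force: [-0.2, -1.6, 4.9]
width: 0.0084
finger_force: 60.3
```

Emit:
{"op": "apply_moves", "data": {
  "commands": "1 0 0 0 -0.1;1 0 0 0 -0.2;1 0 0 0 -0.28;1 0 0 0 -0.28"
}}

```text
clock: 44.15
eef_pos: [0.651, -0.0311, 0.1209]
orientation: [-0.071, 0.998, -0.001, 0.001]
ft_force: [0.2, -2.3, 4.6]
width: 0.0089
finger_force: 60.3
```

```bash
python3 go.py .6522 -.031 .1209 3.1416; python3 -c "
from station import env
print(env.get_obs()['wrist_torque'])"
```

```text
at [ 0.651  -0.0311  0.1209] th -3.0 tilt [ 0.0019 -0.0016] F [ 0.2 -2.3  4.6] w 0.0089 ff 60.3 t 44.1 q6 -1.87
move [-1.2 -0.1  0. ] turn 0.141
[-0.37923507 -0.0624065  -0.04238466]
```

Emit:
{"op": "apply_moves", "data": {
  "commands": "1 0 0 0 -0.05;1 0 0 0 -0.1;1 0 0 0 -0.1"
}}

```text
clock: 44.45
eef_pos: [0.651, -0.0311, 0.1209]
orientation: [-0.12, 0.993, -0.001, 0.001]
ft_force: [0.2, -1.7, 5.0]
width: 0.0081
finger_force: 60.4
```

```bash
python3 go.py .6522 -.031 .1209 3.1416; python3 -c "
from station import env
print(env.get_obs()['wrist_torque'])"
```

```text
at [ 0.651  -0.0311  0.1209] th -2.902 tilt [ 0.002  -0.0015] F [ 0.2 -1.7  5. ] w 0.0081 ff 60.4 t 44.5 q6 -1.97
move [-1.2 -0.1 -0. ] turn 0.24
[-0.41769395 -0.06565155 -0.22652613]
```

Emit:
{"op": "apply_moves", "data": {
  "commands": "1 0 0 0 0.1;1 0 0 0 0.2;1 0 0 0 0.2;1 0 0 -5 0.2;1 0 0 -10 0.2"
}}

```text
clock: 44.95
eef_pos: [0.6492, -0.0304, 0.1285]
orientation: [-0.02, 1.0, 0.0, -0.001]
ft_force: [0.0, -0.4, -0.9]
width: 0.0084
finger_force: 59.4
```

Emit:
{"op": "apply_moves", "data": {
  "commands": "1 0 0 -10 0;1 0 0 -20 0;1 0 0 -30 0;1 0 0 -50 0;1 0 0 -50 0"
}}

```text
clock: 45.45
eef_pos: [0.6523, -0.0305, 0.1838]
orientation: [-0.021, 1.0, -0.0, 0.003]
ft_force: [0.2, 0.3, 0.1]
width: 0.0086
finger_force: 59.5
```

```bash
python3 go.py .4771 -.2377 .185 3.377; python3 - <<'E'
from h import *
c=cam('scene'); d=cam('top')
# key blade check: project predicted blade tip
from station import env
p=env.get_obs()['eef_pos']
print(proj(c,p-[0,0,.0349]),proj(c,p-[0,0,.0109]))
u,v=proj(c,p-[0,0,.03]).astype(int); print(c['img'][v-4:v+9:2,u-6:u+9].mean(2).astype(int))
u,v=proj(c,(.652,-.031,.11)).astype(int); print('plug'); print(c['img'][v-6:v+7,u-10:u+11,2])
E
```

```text
at [ 0.6523 -0.0305  0.1838] th -3.1 tilt [ 0.0068 -0.0008] F [0.2 0.3 0.1] w 0.0086 ff 59.5 t 45.5 q6 -1.77
move [ 183.6 -199.8   -2.3] turn -0.194
[343.29454847 236.9352938 ] [343.56685143 228.57928605]
[[164 165 163 163 153 132 120 121 122 118 113 153 163 164 164]
 [163 163 164 165 157 134 121 120 122 120 134 158 164 163 165]
 [166 166 164 167 163 149 130 121 119 119 142 162 164 164 165]
 [167 164 165 164 163 162 164 162 162 153 159 164 165 164 163]
 [119 153 165 166 165 165 164 164 164 166 162 166 165 165 164]
 [145 164 164 164 165 166 166 166 166 166 166 164 166 165 167]
 [135 134 141 166 172 166 167 168 168 172 169 170 170 169 164]]
plug
[[171 169 167 150 137 135 143 168 172 165 169 170 170 173 170 173 173 173
  168 170 168]
 [170 171 169 186 183 170 154 141 125 126 135 141 152 147 144 161 185 182
  172 170 169]
 [166 176 178 176 165 163 146 107  88  88  94 112 140 156 147 148 155 169
  177 173 168]
 [155 181 170 158 162 147 111  85  80  83  85  88  94  98 115 139 144 146
  178 181 171]
 [169 176 159 159 148 114  86  81  73  72  79  83  84  82  85  89 105 120
  139 173 173]
 [185 178 167 144 111  85  80  80  69  71  68  75  75  78  82  80  87  88
  106 177 171]
 [165 175 158 118  87  85  83  76  73  65  68  71  69  70  76  80  80  91
  134 177 178]
 [159 174 168 130  98  85  87  79  80  69  62  58  68  71  75  79  95 132
  148 183 178]
 [159 167 174 160 138 113  93  83  85  86  77  69  61  68  78  94 133 172
  178 173 166]
 [167 144 138 181 182 158 132 120 110  96  87  89  88  93 100 139 160 195
  184 163 163]
 [170 165 141 153 165 173 177 182 166 140 121 121 130 131 148 172 177 174
  160 161 166]
 [167 169 166 165 154 147 159 161 165 175 177 177 176 172 168 168 159 164
  167 168 166]
 [169 168 168 170 169 165 151 146 148 147 152 155 154 158 162 166 166 165
  168 166 165]]
```

Emit:
{"op": "apply_moves", "data": {
  "commands": "1 36 -40 0 0;1 72 -80 0 0;1 108 -120 0 0;1 144 -160 0 0;1 170 -185 0 0"
}}

```text
clock: 46.05
eef_pos: [0.487, -0.222, 0.178]
orientation: [-0.021, 1.0, 0.0, -0.001]
ft_force: [0.5, -0.6, 0.5]
width: 0.0085
finger_force: 59.5
```

Emit:
{"op": "apply_moves", "data": {
  "commands": "1 13 -15 0 -0.1;1 13 -15 0 -0.194;1 13 -15 0 -0.194;1 13 -15 0 -0.194;1 13 -15 0 -0.194"
}}

```text
clock: 46.55
eef_pos: [0.4766, -0.2362, 0.1788]
orientation: [-0.117, 0.993, 0.0, -0.0]
ft_force: [0.3, 0.9, -0.4]
width: 0.0083
finger_force: 59.5
```

```bash
python3 go.py .4766 -.2378 .073 3.377
```

```text
at [ 0.4766 -0.2362  0.1788] th -2.907 tilt [-0.0006  0.0005] F [ 0.3  0.9 -0.4] w 0.0083 ff 59.5 t 46.5 q6 -2.41
move [  0.3  -1.7 105.8] turn -0.001
```

Emit:
{"op": "apply_moves", "data": {
  "commands": "1 0.3 -1.5 35 0;1 0.3 -1.5 65 0;1 0.3 -1.5 90 0;1 0.3 -1.5 102 0;1 0.3 -1.5 102 0"
}}

```text
clock: 47.05
eef_pos: [0.4755, -0.237, 0.0752]
orientation: [-0.117, 0.993, 0.001, -0.002]
ft_force: [-0.7, -0.1, -0.6]
width: 0.0084
finger_force: 59.5
```

Emit:
{"op": "apply_moves", "data": {
  "commands": "1 0 0 0 0;1 0 0 0 0"
}}

```text
clock: 47.25
eef_pos: [0.4778, -0.2389, 0.0792]
orientation: [-0.117, 0.993, -0.001, 0.001]
ft_force: [0.3, 0.2, 0.2]
width: 0.0084
finger_force: 59.5
```

```bash
python3 go.py .4766 -.2378 .0449 3.377;python3 - <<'E'
from h import *
c=cam('scene'); s=np.array([.4771,-.2385,.034]); u,v=proj(c,s).astype(int); print(u,v,proj(c,s+[0,0,.007]))
print(c['img'][v-14:v+8:2,u-14:u+15:2,2])
E
```

```text
at [ 0.4778 -0.2389  0.0792] th -2.906 tilt [ 0.0027 -0.0019] F [0.3 0.2 0.2] w 0.0084 ff 59.5 t 47.2 q6 -2.41
move [ 1.   1.5 34.3] turn -0.0
234 294 [233.68154391 291.98026673]
[[ 61  60  64  45  47  41 118 123 104 108  92  97  95  95  97]
 [ 63  62  63  63  59  47 119 124 105 109  98  94  95  96  95]
 [ 62  61  61  57  59  75  96 100 102 109  95  98  94  97  94]
 [ 62  61  58  48  47  76 124 126 101  92  94  95  97  93  99]
 [ 62  61  51  46  41  56 132 130 127  74  75  87  94  97  94]
 [ 63  65  64  64  66  48 124 131 130  80  68  67  71  72  78]
 [ 65  67  64  66  64  48  41  51  78  68  71  68  70  67  70]
 [ 67  68  68  66  69  63  51  52  60  58  62  70  67  74  68]
 [ 63  68  68  68  68  67  59  49  45  63  68  67  64  70  58]
 [ 63  65  71  65  64  57  56  57  67  71  66  69  68  65  47]
 [ 40  42  47  54  57  54  57  55  63  62  64  64  65  56  40]]
```

Above the slot. Lower in steps, watching force.

Emit:
{"op": "apply_moves", "data": {
  "commands": "1 0.5 0.7 4 0;1 0.5 0.7 8 0;1 0.5 0.7 12 0;1 0.5 0.7 14 0;1 0.5 0.7 14 0"
}}

```text
clock: 47.8
eef_pos: [0.4755, -0.2375, 0.0627]
orientation: [-0.117, 0.993, 0.0, -0.0]
ft_force: [-0.5, -0.3, 0.5]
width: 0.0081
finger_force: 59.5
```

Emit:
{"op": "apply_moves", "data": {
  "commands": "1 0 0 4 0;1 0 0 8 0;1 0 0 8 0"
}}

```text
clock: 48.1
eef_pos: [0.4754, -0.2374, 0.0544]
orientation: [-0.117, 0.993, 0.0, -0.001]
ft_force: [-0.0, -0.2, -0.3]
width: 0.0084
finger_force: 59.5
```

```bash
python3 go.py .4771 -.2377 .0449 3.377
```

```text
at [ 0.4754 -0.2374  0.0544] th -2.906 tilt [-0.0012  0.0008] F [-0.  -0.2 -0.3] w 0.0084 ff 59.5 t 48.1 q6 -2.41
move [-1.6 -0.7  9.5] turn -0.0
```

Emit:
{"op": "apply_moves", "data": {
  "commands": "1 -1 0 4 0;1 -1 0 8 0;1 -1 0 10 0;1 -1 0 11 0;1 -1 0 11 0"
}}

```text
clock: 48.6
eef_pos: [0.4768, -0.2374, 0.0449]
orientation: [-0.117, 0.993, 0.0, -0.0]
ft_force: [-4.0, 2.5, 5.3]
width: 0.0081
finger_force: 60.3
```

```bash
python3 go.py .4771 -.2377 .0449 3.377
```

```text
at [ 0.4768 -0.2374  0.0449] th -2.906 tilt [-0.001   0.0005] F [-4.   2.5  5.3] w 0.0081 ff 60.3 t 48.6 q6 -2.41
move [-0.3 -0.4  0. ] turn -0.0
```

Head resting on the block at the expected height. Release, retreat, and check numerically.

Emit:
{"op": "apply_moves", "data": {
  "commands": "1 0 0 -1 0;0.7 0 0 -1 0;0.6 0 0 -1 0;0.5 0 0 -1 0;0.5 0 0 -6 0"
}}

```text
clock: 49.1
eef_pos: [0.4764, -0.2371, 0.0497]
orientation: [-0.117, 0.993, 0.001, -0.001]
ft_force: [-0.6, -0.4, -0.7]
width: 0.0426
finger_force: 0.0
```

Emit:
{"op": "apply_moves", "data": {
  "commands": "0.5 0 0 -40 0;0.5 0 0 -90 0;0.5 0 0 -140 0;0.5 60 -60 -160 0;0.5 100 -100 -160 0"
}}

```text
clock: 49.6
eef_pos: [0.4267, -0.3227, 0.211]
orientation: [-0.119, 0.993, -0.003, 0.002]
ft_force: [-0.3, -0.1, -0.1]
width: 0.0429
finger_force: 0.0
```

Emit:
{"op": "apply_moves", "data": {
  "commands": "0.5 0 -50 0 0;0.5 0 -100 0 0;0.5 0 -100 0 0;0.5 0 -100 0 0"
}}

```text
clock: 50.0
eef_pos: [0.4484, -0.4193, 0.2058]
orientation: [-0.117, 0.993, 0.001, -0.0]
ft_force: [-0.4, 0.6, -0.1]
width: 0.0426
finger_force: 0.0
```

```bash
python3 go.py; python3 - <<'E'
from fit import *
old=cv2.imread('pics/top0.png')[:,:,::-1].astype(int); c=cam('top','topE.png'); d=cam('scene','sceneE.png'); n=c['img'].astype(int)
olds=cv2.imread('pics/scene0.png')[:,:,::-1].astype(int); 
diff=lambda a,b,u0,v0,u1,v1: round(float(np.abs(a-b)[v0:v1,u0:u1].mean()),1)
P={'tumbler':(148,233,181,267),'jar':(200,240,230,270),'speaker':(415,142,460,190),'soap':(445,195,482,236),'bottle':(502,217,555,262),'bottle2':(455,60,508,128),'blockkey':(405,248,440,290),'lock':(322,175,345,198),'unitfront':(277,205,390,243),'blue':(110,197,130,220),'pink':(219,323,240,348),'cartA':(213,286,231,309)}
for k,v in P.items(): print(k,diff(old,n,*v))
S={'blockkey':(215,280,255,315),'lock':(330,240,360,258),'handle':(285,228,330,300),'jar':(338,195,360,220),'tumbler':(357,178,382,207)}
for k,v in S.items(): print('scene',k,diff(olds,d['img'].astype(int),*v))
E
```

```text
at [ 0.4484 -0.4193  0.2058] th -2.908 tilt [-0.0008  0.0014] F [-0.4  0.6 -0.1] w 0.0426 ff 0.0 t 50.0 q6 -2.68
tumbler 2.2
jar 2.0
speaker 2.1
soap 2.4
bottle 24.2
bottle2 3.0
blockkey 3.4
lock 3.4
unitfront 3.1
blue 1.7
pink 14.1
cartA 80.0
scene blockkey 5.6
scene lock 7.0
scene handle 6.2
scene jar 6.5
scene tumbler 6.3
```

```bash
python3 - <<'E'
from h import *
o=cv2.imread('pics/scene0.png').astype(int); n=cv2.imread('pics/sceneE.png').astype(int)
for v0,v1 in((315,345),(345,375),(375,400)): print(np.abs(o-n)[v0:v1,148:202].mean().round(1))
c=load('top'); print(at(c,520,243,.06),proj(c,(.4484,-.4193,.25)))
t=cv2.imread('pics/top0.png').astype(int); e=cv2.imread('pics/topE.png').astype(int); D=np.abs(t-e).mean(2)[205:275:7,490:565:7].astype(int); print(D)
E
```

```text
6.2
6.9
6.9
[ 0.53406389 -0.46074249  0.06      ] [533.36330011 268.5379052 ]
[[  3   3   3   2   2   3   2   1   2   0   1]
 [  3   3   2   2   2   3   0   1   1   1  24]
 [  3   3   2   3   2   2   4   1   2  48  35]
 [  4   3   2   2   3   1   1   2  24 131  35]
 [  2   3   3   2   1   2   3   1  71  44  32]
 [  2   2   2   2   2   4   3 123  81  35  40]
 [  3   2   2   2   3   6 127  64  36  55  36]
 [  3   1   1   2   2  73  37  37  27  27  23]
 [  2   1   1   4  23  36  47  33  21  29  26]
 [  2   1  27  22  32  38  50  29  33  28  28]]
```

The bottle has not moved: the change is only the arm coming into view. The key, lock and drawer front match the first picture. Handing in.

```bash
python3 -c "
from station import job
print(job.finish_job())"
```

```text
the job is handed in; nothing more can be done
None
```

The job is handed in at about 50 s on the clock: three white cartridges pressed down flush in the drawer, drawer shut and locked, key back in its block, and the bystander objects unmoved in the final pictures; the verdict was not reported back to me.

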